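# Uncover the setting master and nip it in the bench comparator

### The arm

A 7-joint arm with a two-finger parallel gripper is mounted at the origin on the work surface. World frame = base frame: x ahead of the robot, y to its left, z up, the work surface at z = 0. Lengths are in m, angles in rad, forces in N, time in s.
With the tool pointing down it reaches from about 0.35 to 0.9 m from the base axis. Payload 8.1 kg.
Tool frame: the origin (TCP) lies where the fingers leave the gripper's body, on its centre line; the fingertips stand 66 mm ahead of it and the grasp point (between the pads) lies 47 mm ahead of it (manip.grasp_offset is the distance from the TCP to the grasp point, in m); z points along the fingers, y is the direction in which the jaws open and shut (so a half turn about z gives the same grasp; the last joint's range is limited). The gripper opens to 92 mm and grips with 3 to 60 N. Pads are 19 mm wide; open, the fingers measure 130 mm over their backs; the gripper's body (75 mm by 190 mm) begins 47 mm behind the grasp point.
Start: joints at [-0.103, 0.434, 0.025, 1.573, -0.012, 1.134, -0.075], TCP at [0.625, -0, 0.292] pointing down, gripper open.
Joint ranges: [-2.62, 2.62], [-0.44, 2.09], [-1.27, 1.32], [0.08, 2.57], [-1.32, 4.46], [0.12, 2], [-2.74, 2.74]. Speed limits (rad/s): [2.22, 2.22, 3.01, 3.01, 3.14, 3.14, 3.14].

### API

Orientations are given as a unit quaternion [x, y, z, w].
In Python, from rig import status, imaging, job_done, manip gives the robot as it stands. The module is installed in compiled form; this text tells all that it offers.
- The arm moves only by the tool servo_tool, never from a script. Its argument "rows" is a list of rows, each a list of 3 entries, a list of its own where there are three numbers: the shift along the tool's x, y, z in units of 40 mm (1.0 is 40 mm), then the turn about the tool's z in units of 5 degrees (1.0 is 5 degrees), then the opening, from 0 (shut) to 1 (fully open). A call has 1 to 5 rows; each row shifts and turns the pose as measured when the row begins, along the tool's axes as they then stand; what a row does not reach is not made up. A row lasts 1/12 s, in which the tool goes at most 41.7 mm and 7.16 degrees, less where a joint would pass 70% of its speed; a pose out of reach is approached as far as the arm can. A call is refused whole if a number of a shift passes 1 or a number of a turn 1, either way. A call with a gripper value outside its range is refused whole. The fingers move at their own pace and stop on an object; "newtons" is the grip in N (left out, the last holds). Time passes only in rows, so rows that do not move let the fingers close. It gives the time, the measured TCP pose, the force and the opening at its end, in the units of the state.
- status.observe(): the state, without advancing time (a new reading comes with each control period).
- imaging.get_image(name): name is "scene" or "side" or "wrist"; returns (picture, depth): 480x640x3 uint8, red, green, blue; 480x640 float32, m along the optical axis (not along the pixel's ray), 0 where there is no reading.
- imaging.get_calibration(name): a dict with "fx", "fy", "cx", "cy" (pixels), "world_from_camera" (4x4, takes a point from camera to world coordinates); the wrist camera has in their place "T_tool_cam" (4x4, takes a point from camera to tool coordinates, whose origin is the TCP and whose axes are the flange's). Camera axes: x right, y down, z forward; pixel columns grow to the right and rows downward; lengths in m; the calibration is good to about 2 mm. The wrist camera is an equidistant fisheye: a pixel r from the principal point sees the ray r / f radians off the axis. A picture is of the moment at which its call begins: read the wrist's pose just before it. get_calibration takes no time and is no camera call.
- job_done(): hands the job in, once; it reports no verdict.
The state is a dict: "clock": time; "q": joint angles; "qvel": joint speeds; "tau": joint torques, N m; "tool_pos": TCP position; "tcp_rot": TCP orientation; "force": force on the tool from outside, world axes, zero at the start; "moment": the same for the moment, N m; "width": finger opening in m.
Only numpy, scipy, OpenCV 4.12 (cv2) and the standard library are available. Lean on these libraries where they do the work, as an engineer would, in place of code of your own. Each camera call takes 0.05 s, during which the arm holds its last target.

### The job

Tip the loose steel lid of the gauge tub up by its tab, with its opposite edge still down on the tub's rim, then lift it off and lay it flat, right way up, on the cork pad. Take the setting master out of the tub and stand it upright, gently, on the comparator bed between the moving jaw and the fixed anvil, then wind the handwheel by its crank until the jaw holds the master snugly against the anvil. Do not force the wheel, drop anything or disturb the other tools.

Things in the scene. Friction and masses are not known exactly. Their poses are not given: they have to be found in the camera images.
- tub: round open-topped steel tub fixed to the bench, 116 mm outside and 108 mm inside diameter, 80 mm tall, floor 6 mm thick; origin at the centre of its underside, z up. It may stand at the left or the right of the cork pad, with the comparator on the other side.
- lid: round steel lid (0.11 to 0.22 kg): disc 120 mm diameter, 4 mm thick, loose on the tub's rim, with a ring ridge under it (100 mm diameter, 6 mm deep, 4 mm clear of the tub's inner wall) and a flat thumb tab sticking out level on its -x side. Origin at the centre of the disc's underside; z up. On a flat surface it stands on the ridge, origin 6 mm above it.
- lid_tab (a point): middle of the lid's thumb tab, 82 mm from the lid's centre along its -x, 4 mm above the lid's origin plane. The tab is 36 mm wide (across, along the lid's y), 8 mm thick (from the disc's underside up) and ends 98 mm from the centre; the tab can be gripped across its two sides from above.
- lid_heel (a point): point on the lid's edge straight across from the tab, on the underside, 60 mm from the centre along the lid's +x: the edge on which it tips
- gauge: setting master, one steel piece (0.48 to 0.72 kg) standing in the tub under the lid, up to 12 mm off centre: a round body 56 mm in diameter, 40 mm tall, with a round neck on top 26 mm in diameter, 30 mm tall (70 mm in all), by which it can be gripped. Origin at the centre of its underside, z up.
- pad: square cork pad fixed on the bench, 180 x 180 x 4 mm, in the middle of the work area; origin at the centre of its underside
- fixture: bench comparator fixed to the bench: flat grey bed 110 mm wide (y), from x = -165 to +135 mm, top 30 mm above the bench; origin at bench height, x lengthwise from the handwheel (axis at x = -90 mm) to the fixed anvil, a dark steel block 80 mm wide, 40 mm tall above the bed.
- anvil_face (a point): middle of the fixed anvil's face, at x = +100 mm of the fixture, 50 mm above the bench; the face looks towards -x of the fixture
- jaw: moving jaw, a dark steel block 76 mm wide and 35 mm long, top 40 mm above the bed, that slides along the fixture's x; origin on the bed's top under its face
- jaw_face (a point): middle of the moving jaw's face (looks along the fixture's +x), 50 mm above the bench; starts 89 to 111 mm from the anvil's face and stands 56 mm from it when the master is nipped
- wheel (a joint): angle of the handwheel, rad; grows when turned clockwise seen from above, which moves the jaw towards the anvil by 14 mm per radian; at 0 the jaw's face stands 100 mm from the anvil's; range -0.85 to 4.2. It turns with a friction of about 0.08 N m and stays where it is left.
- wheel_axis (a point): on the handwheel's vertical axis, at the height of the crank's gripping point. The wheel is an aluminium disc 92 mm in diameter, its top 95 mm above the bench.
- crank (a point): gripping point of the crank, an upright black grip that spins freely on its pin on the wheel, 36 mm from the axis, 18 mm in diameter, reaching 40 mm above the disc; this point lies on the grip's axis, 25 mm above the disc (120 mm above the bench)
- spray_can: bystander, to be left alone: slim aerosol can, 52 mm diameter, 150 mm tall, standing just beyond the tub
- caliper: bystander, to be left alone: flat digital caliper, 160 mm long, lying crosswise on the bench between the robot and the cork pad, at most 15 mm thick; origin under the middle of its beam
- micrometer: bystander, to be left alone: flat U-shaped micrometer, about 155 mm long crosswise, 12 mm thick, lying beyond the cork pad; origin on the bench near its middle
- jar: bystander, to be left alone: plain white screw-top jar without a tab, 66 mm diameter, 85 mm tall, standing at the left of the work area
- bore_gauge: bystander, to be left alone: long bore gauge, 190 mm long, 26 mm thick, lying at the right of the work area
- block: bystander, to be left alone: plain steel parallel block, 36 x 75 x 45 mm, standing on the bench just beyond the anvil end of the comparator

How it is judged:
By the outcome, as a careful person would: the job done as asked, in the order asked, and still so for the second after the job is handed in, with the robot touching nothing.
It also fails if it takes over 72 s, if anything falls off the work surface, if the arm or the gripper's body presses on something with over 40 N, if the wrist force passes 120 N, or if a joint passes its speed limit or range.

## Working session

There is one attempt and no reset: what is moved stays moved. The work goes in short steps, Python scripts to look and compute and a tool call to move; the robot and the scene stay as the last step left them, time stands still between calls to the robot, and variables do not carry over. Pictures are saved under pics/ and viewed, and the job is handed in when it is done.

Besides the shell and the picture viewer there is one more tool, called after "Emit:" as a command line: name --argument value ..., lists and objects as JSON in quotes. servo_tool: Moves the arm, as the interface text tells. Its arguments: {"type":"object","properties":{"rows":{"type":"array","items":{"type":"array"}},"newtons":{"type":"number"}},"required":["rows"]}

```bash
ls; mkdir -p pics
python3 - <<'E'
from rig import status, imaging, manip
import cv2,numpy as np
print(status.observe()); print(manip.grasp_offset)
for n in("scene","side","wrist"):
    c=imaging.get_calibration(n); print(n,c)
for n in("scene","side"):
    im,d=imaging.get_image(n); cv2.imwrite(f"pics/{n}0.png",im[:,:,::-1]); np.savez(f"{n}0.npz",im=im,d=d)
E
```

```text
pics
{'clock': 0.0, 'q': array([-0.10258966,  0.43519297,  0.02496865,  1.57409595, -0.01162175,
        1.13399392, -0.0750997 ]), 'qvel': array([-2.68105532e-05, -3.22829219e-04, -1.52521111e-03,  4.87188450e-04,
        1.44710015e-03,  1.07679057e-03,  1.18025667e-03]), 'tau': array([ 3.89017032e-04, -6.67853522e+01,  9.84863900e-01, -3.14464223e+01,
       -6.05165795e-02,  4.27553023e-02,  1.12382318e-04]), 'tool_pos': array([ 6.24590868e-01, -4.61076760e-05,  2.91463927e-01]), 'tcp_rot': array([ 7.07136665e-01,  7.07076474e-01, -5.86529073e-04, -5.02772217e-04]), 'force': array([ 0.03397906,  0.10650793, -0.64382111]), 'moment': array([-0.02161586, -0.0064067 ,  0.00578892]), 'width': 0.09190002608776791}
0.0467
scene {'fx': 471.3509025252933, 'fy': 471.3509025252933, 'cx': 325.21804936230615, 'cy': 249.7776815272785, 'world_from_camera': array([[ 0.87290829,  0.31404507, -0.37337222,  1.01130396],
       [ 0.48743016, -0.52834377,  0.69517243, -0.7870016 ],
       [ 0.02104659, -0.78881465, -0.61427069,  0.81346199],
       [ 0.        ,  0.        ,  0.        ,  1.        ]])}
side {'fx': 528.2713065563664, 'fy': 528.2713065563664, 'cx': 330.297321192828, 'cy': 241.0798033609893, 'world_from_camera': array([[ 0.99344321, -0.07154308,  0.08917501,  0.47996716],
       [-0.11419266, -0.58318579,  0.80427257, -0.90966201],
       [-0.00553454, -0.80918225, -0.58753166,  0.76457602],
       [ 0.        ,  0.        ,  0.        ,  1.        ]])}
wrist {'fx': 371.64829954431775, 'fy': 371.64829954431775, 'cx': 320.053649234869, 'cy': 236.72568480372576, 'T_tool_cam': array([[ 9.32479900e-04, -9.53815603e-01, -3.00391288e-01,
         8.21372097e-02],
       [ 9.99999491e-01,  7.73768994e-04,  6.47310668e-04,
        -4.35145169e-04],
       [-3.84981550e-04, -3.00391739e-01,  9.53815839e-01,
        -9.23377152e-02],
       [ 0.00000000e+00,  0.00000000e+00,  0.00000000e+00,
         1.00000000e+00]])}
```

View pics/scene0.png

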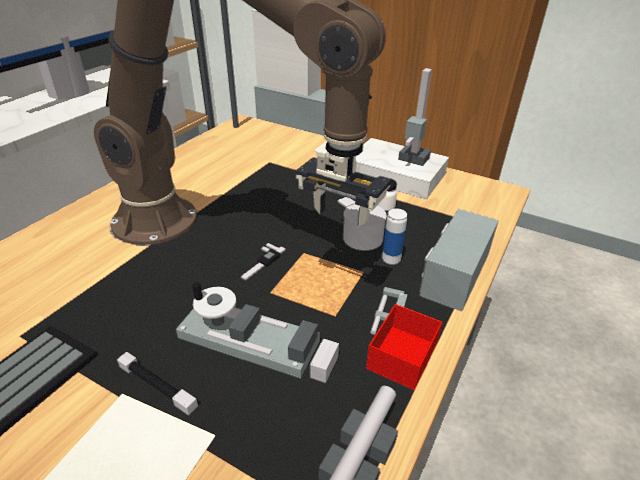

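View pics/side0.png

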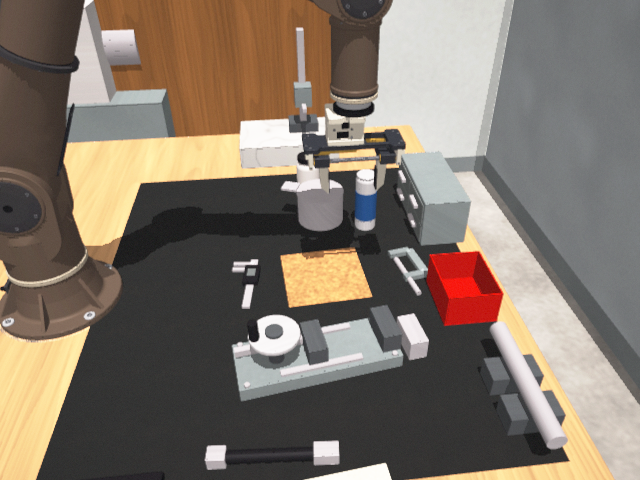

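```bash
cat > h.py <<'E'
from rig import status, imaging, manip
import cv2,numpy as np
from scipy.spatial.transform import Rotation as R
def pose():
    s=status.observe(); T=np.eye(4); T[:3,:3]=R.from_quat(s['tcp_rot']).as_matrix(); T[:3,3]=s['tool_pos']; return s,T
def grab(n,tag):
    s,T=pose(); im,d=imaging.get_image(n); cv2.imwrite(f"pics/{tag}.png",im[:,:,::-1]); np.savez(f"{tag}.npz",im=im,d=d,T=T); return im,d,T
def load(tag):
    z=np.load(tag+'.npz'); return z['im'],z['d'],z['T'] if 'T' in z else None
def rays(n,uv,T=None):
    c=imaging.get_calibration(n); uv=np.atleast_2d(np.asarray(uv,float))
    x=(uv[:,0]-c['cx'])/c['fx']; y=(uv[:,1]-c['cy'])/c['fy']
    if n=='wrist':
        r=np.hypot(x,y); k=np.where(r>1e-9,np.sin(r)/np.maximum(r,1e-9),1); v=np.c_[x*k,y*k,np.cos(r)]; M=T@c['T_tool_cam']
    else: v=np.c_[x,y,np.ones(len(x))]; M=c['world_from_camera']
    return M[:3,3],v@M[:3,:3].T,v
def plane(n,uv,z,T=None):
    o,d,_=rays(n,uv,T); return o+d*((z-o[2])/d[:,2])[:,None]
def cloud(n,d,T=None):
    vv,uu=np.mgrid[0:480,0:640]; uv=np.c_[uu.ravel(),vv.ravel()]
    o,dr,v=rays(n,uv,T); P=o+dr*(d.ravel()/v[:,2])[:,None]; P[d.ravel()<=0]=np.nan; return P.reshape(480,640,3)
def show():
    s,T=pose(); e=T[:3,:3]; print('t %.2f tcp'%s['clock'],s['tool_pos'].round(4),'grasp',(s['tool_pos']+e[:,2]*manip.grasp_offset).round(4),'x',e[:,0].round(3),'y',e[:,1].round(3),'z',e[:,2].round(3),'F',s['force'].round(1),'M',s['moment'].round(2),'w %.4f'%s['width'],'q',s['q'].round(2))
E
python3 - <<'E'
from h import *
grab('wrist','w0')
im,d,_=load('scene0'); P=cloud('scene',d)
np.set_printoptions(suppress=True,precision=3)
for uv in [(315,290),(362,215),(345,203),(397,215),(215,297),(197,285),(198,292),(245,318),(305,335),(214,300)]:
    print(uv,P[uv[1],uv[0]])
im,d,_=load('side0'); P=cloud('side',d)
for uv in [(325,275),(320,190),(290,186),(366,177),(275,335),(252,322),(315,330),(385,315)]:
    print(uv,P[uv[1],uv[0]])
E
```

```text
(315, 290) [ 0.578 -0.029  0.005]
(362, 215) [ 0.681 -0.012  0.257]
(345, 203) [0.511 0.258 0.086]
(397, 215) [0.695 0.182 0.15 ]
(215, 297) [ 0.455 -0.249  0.102]
(197, 285) [ 0.425 -0.265  0.136]
(198, 292) [ 0.427 -0.268  0.119]
(245, 318) [ 0.526 -0.242  0.068]
(305, 335) [ 0.663 -0.217  0.067]
(214, 300) [ 0.458 -0.256  0.1  ]
(325, 275) [0.569 0.005 0.003]
(320, 190) [0.582 0.24  0.086]
(290, 186) [0.508 0.264 0.089]
(366, 177) [0.687 0.179 0.15 ]
(275, 335) [ 0.455 -0.263  0.102]
(252, 322) [ 0.419 -0.26   0.134]
(315, 330) [ 0.526 -0.228  0.069]
(385, 315) [ 0.66  -0.206  0.07 ]
```

View pics/w0.png

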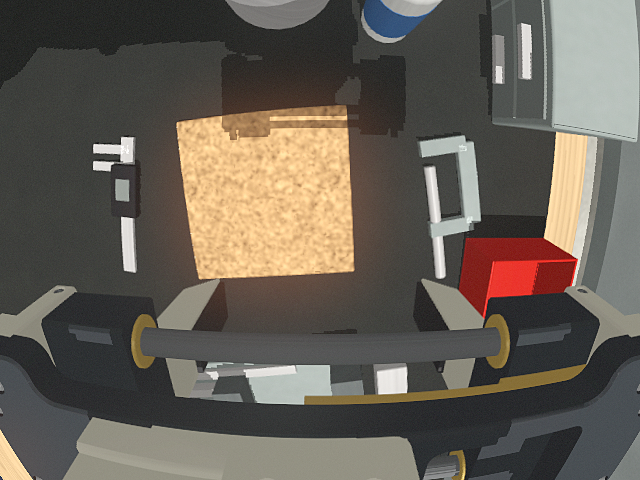

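Run:
```python
from h import *
np.set_printoptions(suppress=True,precision=4)
def circ(p):
    A=np.c_[2*p,np.ones(len(p))]; s=np.linalg.lstsq(A,(p**2).sum(1),rcond=None)[0]; return s[:2],np.sqrt(s[2]+s[:2]@s[:2])
for n in('scene','side'):
    im,d,_=load(n+'0'); P=cloud(n,d); x,y,z=P[...,0],P[...,1],P[...,2]
    m=(z>.076)&(z<.093)&(x>.45)&(x<.70)&(y>.15)&(y<.34)
    v=np.zeros((480,640,3),np.uint8); v[m]=im[m]
    q=P[m]; print(n,m.sum(),q.min(0),q.max(0),'z pct',np.percentile(q[:,2],[10,50,90]))
    big=cv2.resize(im[150:260,240:440,::-1],None,fx=4,fy=4,interpolation=cv2.INTER_CUBIC); cv2.imwrite(f'pics/{n}_tub.png',big)
    big=cv2.resize(im[(270 if n=='scene' else 300):(400),(160 if n=='scene' else 220):(360 if n=='scene' else 440),::-1],None,fx=3.6,fy=3.6,interpolation=cv2.INTER_CUBIC); cv2.imwrite(f'pics/{n}_fix.png',big)
    m=(abs(z-.095)<.006)&(x>.38)&(x<.52)&(y>-.34)&(y<-.18); print('wheel',m.sum(),circ(P[m][:,:2]),P[m].min(0),P[m].max(0))
    m=(z>.112)&(z<.14)&(x>.36)&(x<.54)&(y>-.34)&(y<-.18); print('crank',m.sum(),P[m].mean(0),P[m].min(0),P[m].max(0))
    m=(abs(z-.07)<.005)&(x>.48)&(x<.8)&(y>-.34)&(y<-.12)
    nl,lab,st,ce=cv2.connectedComponentsWithStats(m.astype(np.uint8))
    for i in range(1,nl):
        if st[i,4]>80:
            r=cv2.minAreaRect((P[lab==i][:,:2]*1000).astype(np.float32)); print('top70',st[i,4],r)
    hsv=cv2.cvtColor(im,cv2.COLOR_RGB2HSV); m=(abs(z-.004)<.01)&(x>.4)&(x<.75)&(abs(y)<.15)&(hsv[...,1]>100)
    print('pad',cv2.minAreaRect((P[m][:,:2]*1000).astype(np.float32)))
```

```text
scene 765 [0.4853 0.1644 0.0761] [0.6997 0.2975 0.0926] z pct [0.0808 0.0838 0.0873]
wheel 945 (array([ 0.4568, -0.2529]), np.float64(0.03325105787926018)) [ 0.4111 -0.2972  0.089 ] [ 0.5012 -0.2054  0.101 ]
crank 100 [ 0.4234 -0.2652  0.1275] [ 0.4128 -0.2718  0.1122] [ 0.4304 -0.2551  0.1378]
top70 458 ((524.2140502929688, -240.34361267089844), (36.566715240478516, 79.36152648925781), 7.395483493804932)
top70 527 ((660.0732421875, -220.01824951171875), (36.0418586730957, 83.67535400390625), 7.676262378692627)
pad ((589.47900390625, 29.25196075439453), (235.16485595703125, 233.33316040039062), 3.105489730834961)
side 1152 [0.4845 0.1626 0.076 ] [0.6997 0.3024 0.0929] z pct [0.0811 0.0842 0.0875]
wheel 1414 (array([ 0.4544, -0.2544]), np.float64(0.0331758937104283)) [ 0.4078 -0.2978  0.0891] [ 0.4985 -0.2053  0.101 ]
crank 159 [ 0.4191 -0.2671  0.1277] [ 0.4101 -0.2739  0.1121] [ 0.4273 -0.2569  0.137 ]
top70 637 ((657.9146728515625, -221.64637756347656), (35.99939727783203, 84.20899963378906), 8.288238525390625)
top70 645 ((522.4998779296875, -241.46484375), (35.48667907714844, 79.52713012695312), 8.40705680847168)
pad ((566.1344604492188, 8.806877136230469), (182.7904052734375, 191.306640625), 3.6879098415374756)
```

View pics/side_tub.png

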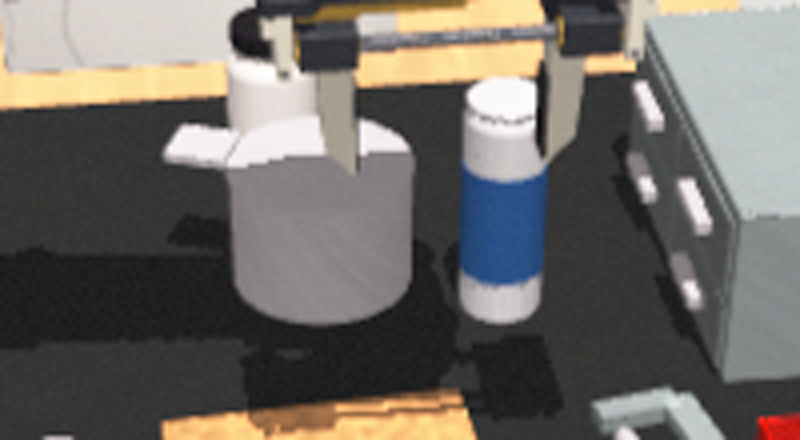

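View pics/scene_tub.png

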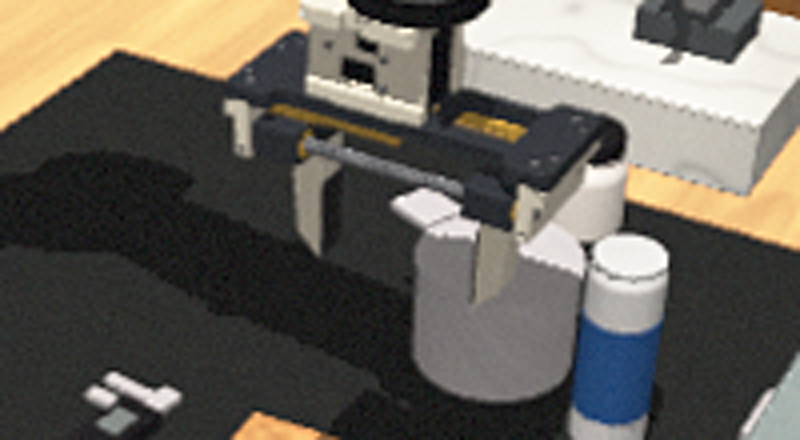

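View pics/side_fix.png

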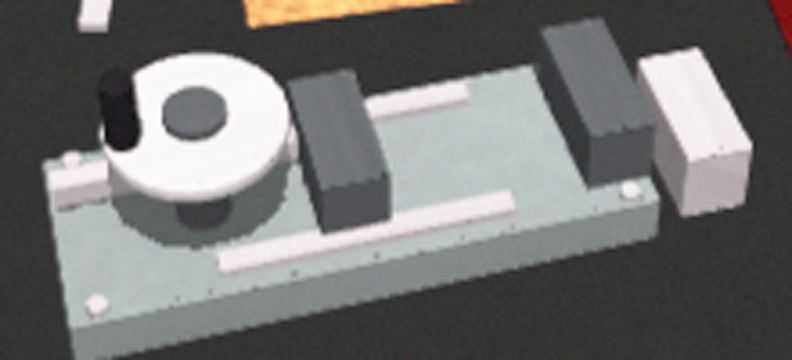

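Emit:
servo_tool --rows '[[[1, 0, 0], 0, 1], [[1, 0, 0], 0, 1], [[1, -0.2, 0], 0, 1], [[1, -0.2, 0], 0, 1], [[1, 0, 0], 0, 1]]'

```text
clock: 0.57
tool_pos: [0.6112, 0.1914, 0.2893]
tcp_rot: [0.715, 0.699, -0.004, 0.002]
force: [1.9, -0.4, -0.0]
width: 0.092
```

Emit:
servo_tool --rows '[[[0, 0, 0], -1, 1], [[0, 0, 0], -1, 1], [[0, 0, 0], -1, 1], [[0, 0, 0], -1, 1], [[0, 0, 0], -1, 1]]'

```text
clock: 0.98
tool_pos: [0.6062, 0.2093, 0.2868]
tcp_rot: [0.532, 0.847, -0.003, -0.002]
force: [-0.1, 0.2, 0.3]
width: 0.092
```

Emit:
servo_tool --rows '[[[0, 0, 0], -1, 1], [[0, 0, 0], -1, 1], [[0, 0, 0], -1, 1], [[0, 0, 0], -1, 1], [[0, 0, 0], -1, 1]]'

```text
clock: 1.4
tool_pos: [0.6051, 0.2096, 0.2848]
tcp_rot: [0.325, 0.946, -0.004, -0.005]
force: [0.3, -0.4, -0.4]
width: 0.0917
```

Emit:
servo_tool --rows '[[[0, 0, 0], -1, 1], [[0, 0, 0], -1, 1], [[0, 0, 0], -1, 1], [[0, 0, 0], -1, 0.6], [[0, 0, 0], -1, 0.6]]'

```text
clock: 1.82
tool_pos: [0.6043, 0.2089, 0.2828]
tcp_rot: [0.101, 0.995, -0.004, -0.007]
force: [0.9, 0.4, 1.2]
width: 0.0827
```

Run:
```python
from h import *
grab('wrist','w1'); show()
```

```text
t 1.87 tcp [0.6044 0.2087 0.2827] grasp [0.6037 0.2084 0.236 ] x [-0.981  0.195  0.013] y [ 0.195  0.981 -0.009] z [-0.015 -0.006 -1.   ] F [-0.3  0.4  0.3] M [ 0.09 -0.17  0.  ] w 0.0792 q [-0.2   0.5  -0.33  1.51  0.17  1.17  0.82]
```

View pics/w1.png

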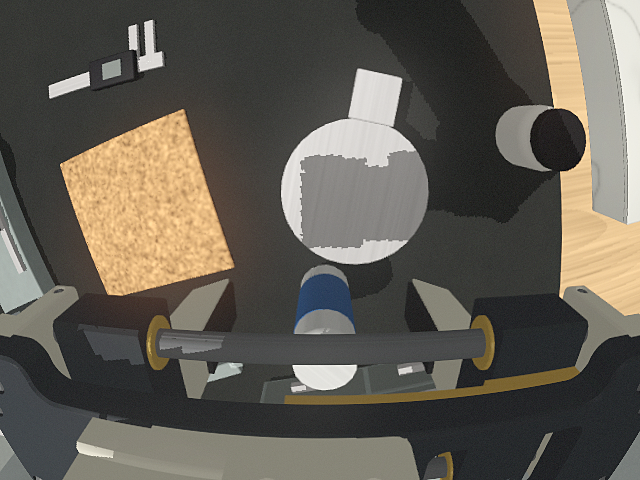

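Run:
```python
from h import *
np.set_printoptions(suppress=True,precision=4)
im,d,T=load('w1'); P=cloud('wrist',d,T); x,y,z=P[...,0],P[...,1],P[...,2]
m=(z>.07)&(z<.1); m[:60]=0;m[270:]=0;m[:,:270]=0;m[:,440:]=0
print(np.percentile(z[m],[5,50,95]))
q=P[m][:,:2]
# disc: pixels rows>125
mm=m.astype(np.uint8); mm[:128]=0
c,_=cv2.findContours(mm,cv2.RETR_EXTERNAL,cv2.CHAIN_APPROX_NONE); c=max(c,key=cv2.contourArea)[:,0]
c=c[(c[:,1]>132)]
p=plane('wrist',c,.084,T)[:,:2]
A=np.c_[2*p,np.ones(len(p))]; s=np.linalg.lstsq(A,(p**2).sum(1),rcond=None)[0]; C=s[:2]; print('lid c',C,'r',np.sqrt(s[2]+C@C))
t=m.astype(np.uint8).copy(); t[112:]=0
c,_=cv2.findContours(t,cv2.RETR_EXTERNAL,cv2.CHAIN_APPROX_NONE); c=max(c,key=cv2.contourArea)[:,0]
p=plane('wrist',c,.088,T)[:,:2]; r=cv2.minAreaRect((p*1000).astype(np.float32)); print('tab',r,cv2.boxPoints(r))
for dist in [70,75,80,85,90,95]:
    rr=np.linalg.norm(q-C,axis=1)*1000; k=abs(rr-dist)<2; e=q[k].mean(0); print(dist,e,np.degrees(np.arctan2(*(e-C)[::-1])))
# jar
mj=(abs(z-.085)<.01)&(x<.6)&(y>.3); print('jar',mj.sum(),P[mj].min(0),P[mj].max(0))
mj=(abs(z-.15)<.01)&(x>.6)&(y>.1); print('can',mj.sum(),P[mj].min(0),P[mj].max(0))
h=cv2.cvtColor(im,cv2.COLOR_RGB2HSV); mp=((h[...,1]>90)&(h[...,0]<25)&(h[...,2]>120)).astype(np.uint8); mp[:,260:]=0; mp[300:]=0
c,_=cv2.findContours(mp,cv2.RETR_EXTERNAL,cv2.CHAIN_APPROX_NONE); c=max(c,key=cv2.contourArea)[:,0]; p=plane('wrist',c,.004,T)[:,:2]; print('pad',cv2.minAreaRect((p*1000).astype(np.float32)),p.min(0),p.max(0))
```

```text
[0.0828 0.084  0.088 ]
lid c [0.581  0.2413] r 0.0593996796646787
tab ((506.31500244140625, 271.210205078125), (36.339332580566406, 34.83869934082031), 68.55591583251953) [[483.4588 260.6667]
 [515.8858 247.9299]
 [529.1712 281.7537]
 [496.7442 294.4905]]
70 [0.5167 0.267 ] 158.24491757527184
75 [0.5119 0.2688] 158.32976096342338
80 [0.5072 0.2706] 158.35539363118755
85 [0.5027 0.2726] 158.21549716853164
90 [0.498  0.2746] 158.1572629609518
95 [0.4933 0.2763] 158.27099898834553
jar 2701 [0.536  0.3001 0.075 ] [0.594  0.4671 0.0872]
can 1279 [0.6654 0.1701 0.14  ] [0.7142 0.2169 0.1519]
pad ((566.2324829101562, 6.8078155517578125), (179.9296875, 180.60116577148438), 3.704929828643799) [ 0.471  -0.0885] [0.6598 0.1016]
```

```bash
cat >> h.py <<'E'
def go(x,y,z,ang=None):
    "units needed to bring grasp point to x,y,z; tool-x heading ang deg"
    s,T=pose(); e=T[:3,:3]; g=T[:3,3]+e[:,2]*manip.grasp_offset
    dl=e.T@(np.array([x,y,z])-g)/.04; h=np.degrees(np.arctan2(e[1,0],e[0,0]))
    show(); print('units',dl.round(2),'turn',None if ang is None else round(-((ang-h+180)%360-180)/5,2))
E
python3 -c "
from h import *
go(.5048,.2716,.14,158.3)"
```

```text
t 1.87 tcp [0.6044 0.2087 0.2827] grasp [0.6037 0.2084 0.236 ] x [-0.981  0.195  0.013] y [ 0.195  0.981 -0.009] z [-0.015 -0.006 -1.   ] F [-0.3  0.4  0.3] M [ 0.09 -0.17  0.  ] w 0.0792 q [-0.2   0.5  -0.33  1.51  0.17  1.17  0.82]
units [2.7  1.09 2.43] turn 2.09
```

Emit:
servo_tool --rows '[[[0.9, 0.4, 0], 0, 0.6], [[0.9, 0.4, 0], 0, 0.6], [[0.9, 0.3, 0], 0, 0.6], [[0, 0, 0.7], 0, 0.6], [[0, 0, 0.7], 0, 0.6]]'

```text
clock: 2.28
tool_pos: [0.5062, 0.2746, 0.23]
tcp_rot: [0.106, 0.994, -0.001, -0.004]
force: [1.4, -0.1, -0.2]
width: 0.0551
```

Emit:
servo_tool --rows '[[[0, 0, 0.5], 0.7, 0.6], [[0, 0, 0.3], 0.7, 0.6], [[0, 0, 0], 0.6, 0.6], [[0, 0, 0], 0, 0.6]]'

```text
clock: 2.62
tool_pos: [0.5013, 0.2744, 0.1911]
tcp_rot: [0.198, 0.98, -0.004, -0.007]
force: [0.6, 0.8, 0.7]
width: 0.0548
```

```bash
python3 -c "
from h import *
go(.5048,.2716,.085,158.3)
grab('wrist','w2')"
```

```text
t 2.62 tcp [0.5013 0.2744 0.1911] grasp [0.5006 0.2742 0.1444] x [-0.921  0.388  0.012] y [ 0.388  0.921 -0.011] z [-0.015 -0.005 -1.   ] F [0.6 0.8 0.7] M [ 0.17 -0.1  -0.03] w 0.0548 q [-0.37  0.48 -0.31  1.79  0.17  0.91  0.42]
units [-0.14 -0.    1.48] turn -0.23
```

View pics/w2.png

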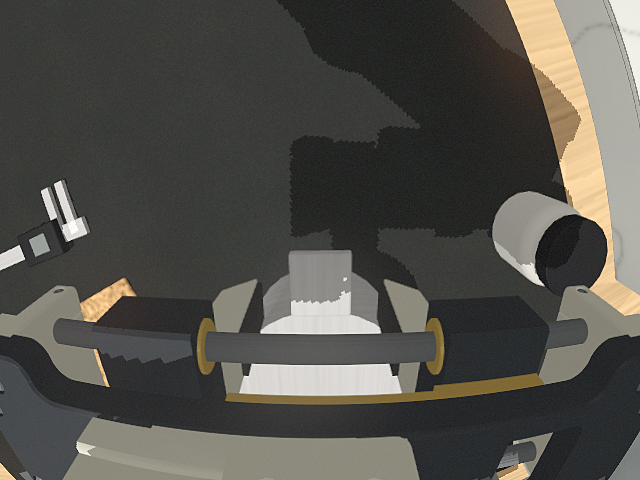

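The tab (about 320,280) sits centred between the two fingers (235 and 405), and the jar (550,240) is clear. Descending onto it.

Emit:
servo_tool --rows '[[[-0.1, 0, 0.5], 0, 0.6], [[-0.05, 0, 0.5], -0.2, 0.6], [[0, 0, 0.3], 0, 0.6], [[0, 0, 0.1], 0, 0.6], [[0, 0, 0], 0, 0.6]]'

```text
clock: 3.08
tool_pos: [0.5084, 0.2726, 0.1359]
tcp_rot: [0.186, 0.983, -0.002, -0.005]
force: [0.2, -0.1, -0.1]
width: 0.0549
```

```bash
python3 -c "
from h import *
go(.5048,.2716,.085,158.3)"
```

```text
t 3.08 tcp [0.5084 0.2726 0.1359] grasp [0.5079 0.2725 0.0892] x [-0.931  0.366  0.008] y [ 0.365  0.931 -0.006] z [-0.01  -0.003 -1.   ] F [ 0.2 -0.1 -0.1] M [0.13 0.   0.01] w 0.0549 q [-0.37  0.56 -0.3   1.83  0.21  0.79  0.42]
units [ 0.06 -0.05  0.11] turn 0.05
```

Emit:
servo_tool --newtons 6 --rows '[[[0.06, -0.05, 0.1], 0, 0.6], [[0, 0, 0], 0, 0.3], [[0, 0, 0], 0, 0.3], [[0, 0, 0], 0, 0.3], [[0, 0, 0], 0, 0.2]]'

```text
clock: 3.5
tool_pos: [0.5063, 0.2724, 0.1348]
tcp_rot: [0.186, 0.983, -0.001, -0.003]
force: [-0.8, 0.7, -1.2]
width: 0.0358
```

Emit:
servo_tool --rows '[[[0, 0, 0], 0, 0.2], [[0, 0, 0], 0, 0.2], [[0, 0, 0], 0, 0.2]]'

```text
clock: 3.75
tool_pos: [0.5065, 0.2724, 0.1356]
tcp_rot: [0.186, 0.983, -0.001, -0.003]
force: [-1.1, 0.0, -0.6]
width: 0.0358
```

```bash
python3 -c "
from h import *
show()"
```

```text
t 3.75 tcp [0.5065 0.2724 0.1356] grasp [0.5062 0.2724 0.0889] x [-0.931  0.365  0.005] y [ 0.365  0.931 -0.002] z [-0.005 -0.    -1.   ] F [-1.1  0.  -0.6] M [ 0.02 -0.03 -0.03] w 0.0358 q [-0.37  0.55 -0.3   1.84  0.21  0.78  0.42]
```

Emit:
servo_tool --rows '[[[0, 0, -0.2], 0, 0.2], [[0, 0, -0.2], 0, 0.2], [[-0.03, 0, -0.2], 0, 0.2], [[-0.05, 0, -0.2], 0, 0.2], [[0, 0, 0], 0, 0.2]]'

```text
clock: 4.17
tool_pos: [0.51, 0.2713, 0.1713]
tcp_rot: [0.186, 0.983, -0.001, -0.003]
force: [0.6, -0.8, -1.2]
width: 0.0359
```

```bash
python3 -c "
from h import *
show()
grab('side','s1')
im=cv2.imread('pics/s1.png'); cv2.imwrite('pics/s1c.png',cv2.resize(im[130:260,240:420],None,fx=4,fy=4))"
```

```text
t 4.17 tcp [0.51   0.2713 0.1713] grasp [0.5097 0.2713 0.1246] x [-0.931  0.365  0.005] y [ 0.365  0.931 -0.002] z [-0.005 -0.    -1.   ] F [ 0.6 -0.8 -1.2] M [ 0.08 -0.05  0.05] w 0.0359 q [-0.36  0.51 -0.31  1.8   0.19  0.86  0.44]
```

View pics/s1c.png

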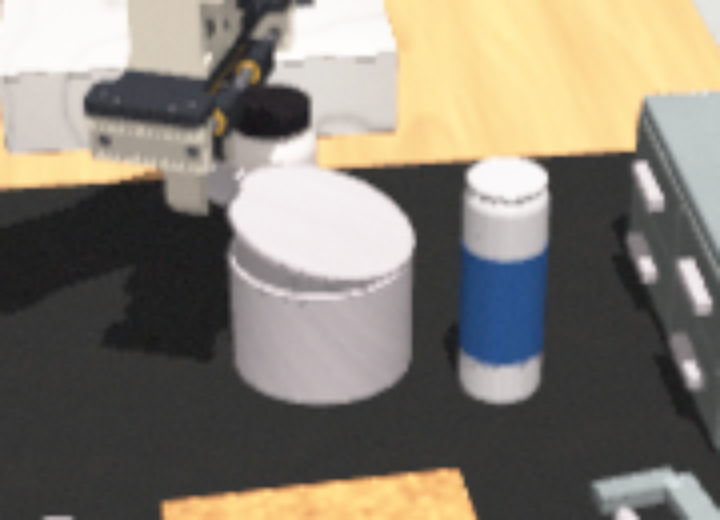

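Emit:
servo_tool --rows '[[[-0.06, 0, -0.2], 0, 0.2], [[-0.08, 0, -0.2], 0, 0.2], [[-0.08, 0, -0.15], 0, 0.2], [[0, 0, 0], 0, 0.2], [[0, 0, 0], 0, 0.2]]'

```text
clock: 4.63
tool_pos: [0.519, 0.2674, 0.1952]
tcp_rot: [0.186, 0.983, -0.001, -0.003]
force: [0.2, 0.7, -1.2]
width: 0.0357
```

Emit:
servo_tool --newtons 25 --rows '[[[0, 0, 0], 0, 0.2], [[0, 0, 0], 0, 0.2], [[0, 0, 0], 0, 0.2]]'

```text
clock: 4.88
tool_pos: [0.5189, 0.2674, 0.1948]
tcp_rot: [0.186, 0.983, -0.001, -0.003]
force: [0.0, 0.5, -1.9]
width: 0.0359
```

```bash
python3 -c "
from h import *
show()
grab('side','s2')
im=cv2.imread('pics/s2.png'); cv2.imwrite('pics/s2c.png',cv2.resize(im[130:260,240:420],None,fx=4,fy=4))"
```

```text
t 4.88 tcp [0.5189 0.2674 0.1948] grasp [0.5186 0.2674 0.1481] x [-0.931  0.365  0.005] y [ 0.365  0.931 -0.002] z [-0.006 -0.    -1.   ] F [ 0.   0.5 -1.9] M [ 0.19 -0.05  0.05] w 0.0359 q [-0.34  0.49 -0.31  1.77  0.18  0.92  0.47]
```

View pics/s2c.png

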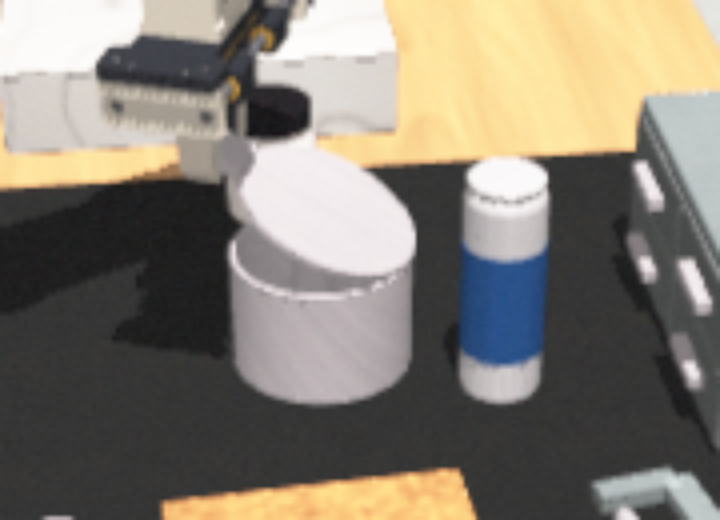

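Emit:
servo_tool --newtons 6 --rows '[[[0, 0, 0], 0, 0.2], [[0.08, 0, 0.2], 0, 0.2], [[0.08, 0, 0.2], 0, 0.2], [[0.06, 0, 0.2], 0, 0.2], [[0.05, 0, 0.2], 0, 0.2]]'

```text
clock: 5.35
tool_pos: [0.5082, 0.2719, 0.1608]
tcp_rot: [0.186, 0.983, -0.0, -0.002]
force: [0.1, 0.0, -0.8]
width: 0.036
```

Emit:
servo_tool --rows '[[[0.04, 0, 0.2], 0, 0.2], [[0.03, 0, 0.2], 0, 0.2], [[0, 0, 0.15], 0, 0.2], [[0, 0, 0], 0, 0.2]]'

```text
clock: 5.68
tool_pos: [0.5032, 0.2729, 0.1337]
tcp_rot: [0.185, 0.983, -0.001, -0.004]
force: [0.3, 0.1, 2.5]
width: 0.0357
```

```bash
python3 -c "
from h import *
show()"
```

```text
t 5.68 tcp [0.5032 0.2729 0.1337] grasp [0.5028 0.2729 0.087 ] x [-0.931  0.364  0.007] y [ 0.364  0.931 -0.004] z [-0.008 -0.001 -1.   ] F [0.3 0.1 2.5] M [ 0.04 -0.17 -0.01] w 0.0357 q [-0.38  0.55 -0.3   1.85  0.21  0.78  0.41]
```

Emit:
servo_tool --rows '[[[0, 0, 0], 0, 0.5], [[0, 0, 0], 0, 0.5], [[-0.03, 0, -0.15], 0, 0.5], [[-0.02, 0, 0], 0, 0.5], [[0, 0, 0], 0, 0.5]]'

```text
clock: 6.1
tool_pos: [0.5057, 0.2723, 0.1404]
tcp_rot: [0.185, 0.983, -0.001, -0.004]
force: [-0.4, -0.1, 0.2]
width: 0.0455
```

```bash
python3 -c "
from h import *
go(.5048,.2716,.0955,158.3)
grab('side','s3')
grab('wrist','w3')
im=cv2.imread('pics/s3.png'); cv2.imwrite('pics/s3c.png',cv2.resize(im[130:260,240:420],None,fx=4,fy=4))"
```

```text
t 6.10 tcp [0.5057 0.2723 0.1404] grasp [0.5053 0.2722 0.0937] x [-0.931  0.364  0.007] y [ 0.364  0.931 -0.004] z [-0.008 -0.001 -1.   ] F [-0.4 -0.1  0.2] M [ 0.04 -0.04 -0.06] w 0.0455 q [-0.37  0.55 -0.3   1.84  0.21  0.8   0.42]
units [ 0.01 -0.02 -0.04] turn 0.07
```

View pics/s3c.png

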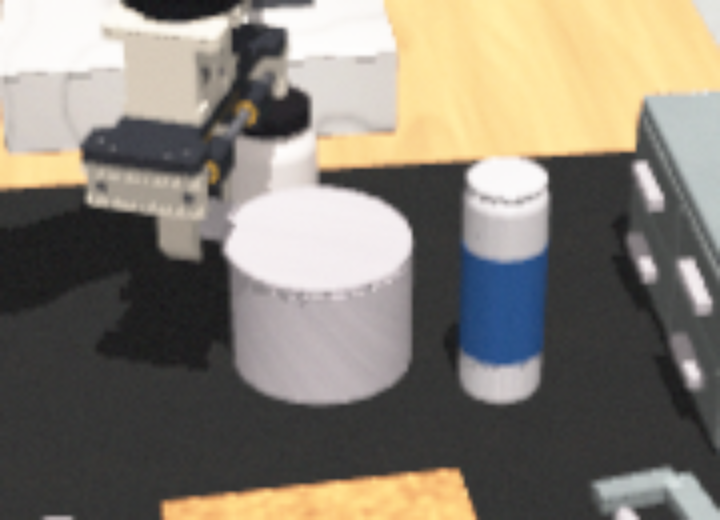

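View pics/w3.png

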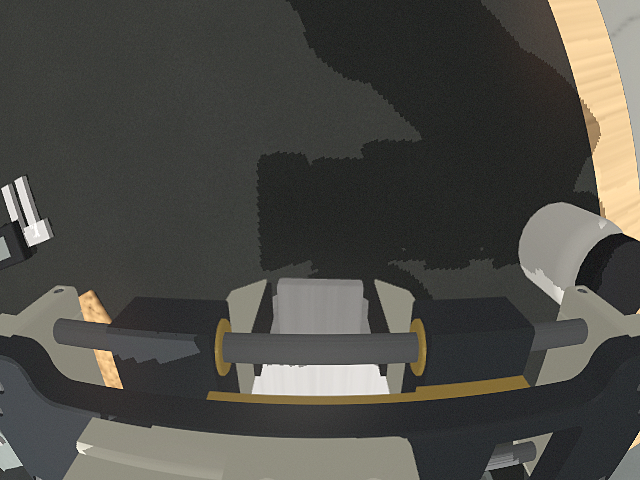

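Lid flat on the tub again, tab (320,310) centred between the fingers. Regrip with the tab nearer the fingertips, so it can later be laid on the pad without drop.

Emit:
servo_tool --newtons 8 --rows '[[[0, 0, -0.05], 0, 0.2], [[0, 0, -0.02], 0, 0.2], [[0, 0, 0], 0, 0.2], [[0, 0, 0], 0, 0.2], [[0, 0, 0], 0, 0.2]]'

```text
clock: 6.62
tool_pos: [0.5057, 0.2723, 0.1438]
tcp_rot: [0.185, 0.983, -0.001, -0.004]
force: [0.4, 0.4, -0.1]
width: 0.0358
```

Emit:
servo_tool --rows '[[[0, 0, -0.2], 0, 0.2], [[0, 0, -0.2], 0, 0.2], [[-0.03, 0, -0.2], 0, 0.2], [[-0.05, 0, -0.2], 0, 0.2], [[-0.06, 0, -0.2], 0, 0.2]]'

```text
clock: 7.03
tool_pos: [0.5101, 0.2699, 0.1859]
tcp_rot: [0.185, 0.983, -0.002, -0.005]
force: [-0.4, 0.6, -1.7]
width: 0.0358
```

Emit:
servo_tool --rows '[[[-0.08, 0, -0.2], 0, 0.2], [[-0.08, 0, -0.15], 0, 0.2], [[0, 0, 0], 0, 0.2], [[0, 0, 0], 0, 0.2], [[0, 0, 0], 0, 0.2]]'

```text
clock: 7.45
tool_pos: [0.519, 0.2672, 0.2049]
tcp_rot: [0.186, 0.983, -0.001, -0.003]
force: [-0.7, -0.7, -1.1]
width: 0.036
```

Emit:
servo_tool --newtons 30 --rows '[[[0, 0, 0], 0, 0.2], [[0, 0, 0], 0, 0.2], [[0, 0, 0], 0, 0.2]]'

```text
clock: 7.7
tool_pos: [0.5183, 0.267, 0.2038]
tcp_rot: [0.186, 0.983, -0.001, -0.004]
force: [0.4, -0.2, -1.2]
width: 0.0357
```

```bash
python3 -c "
from h import *
show()
grab('side','s4')
im=cv2.imread('pics/s4.png'); cv2.imwrite('pics/s4c.png',cv2.resize(im[130:260,240:420],None,fx=4,fy=4))"
```

```text
t 7.70 tcp [0.5183 0.267  0.2038] grasp [0.518  0.267  0.1571] x [-0.931  0.365  0.007] y [ 0.365  0.931 -0.004] z [-0.008 -0.001 -1.   ] F [ 0.4 -0.2 -1.2] M [ 0.1   0.02 -0.04] w 0.0357 q [-0.34  0.48 -0.31  1.76  0.17  0.94  0.47]
```

View pics/s4c.png

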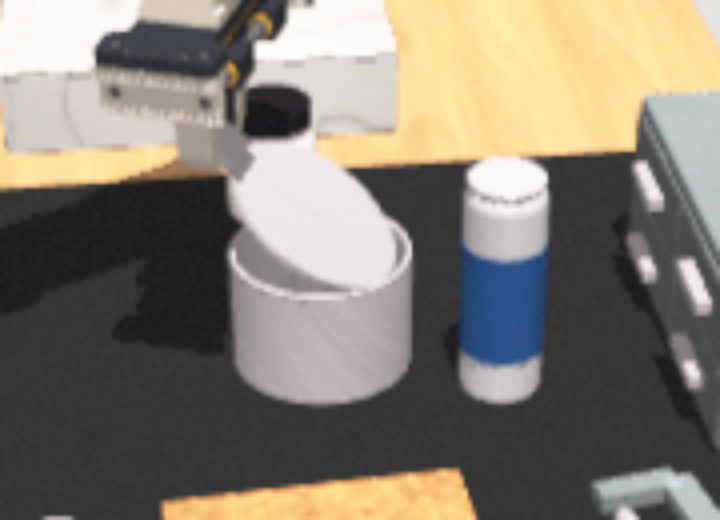

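Emit:
servo_tool --rows '[[[0, 0, -0.2], 0, 0.2], [[0, 0, -0.4], 0, 0.2], [[0, 0, -0.5], 0, 0.2], [[0, 0, -0.5], 0, 0.2], [[0, 0, -0.5], 0, 0.2]]'

```text
clock: 8.17
tool_pos: [0.5162, 0.2659, 0.2868]
tcp_rot: [0.185, 0.983, -0.005, -0.008]
force: [0.5, 0.3, -1.4]
width: 0.0353
```

```bash
python3 -c "
from h import *
show()
grab('side','s5')
im=cv2.imread('pics/s5.png'); cv2.imwrite('pics/s5c.png',cv2.resize(im[90:260,240:460],None,fx=3.5,fy=3.5))"
```

```text
t 8.17 tcp [0.5162 0.2659 0.2868] grasp [0.5154 0.2656 0.2401] x [-0.932  0.363  0.015] y [ 0.363  0.932 -0.013] z [-0.018 -0.006 -1.   ] F [ 0.5  0.3 -1.4] M [ 0.11 -0.02  0.02] w 0.0353 q [-0.33  0.4  -0.33  1.66  0.13  1.12  0.51]
```

View pics/s5c.png

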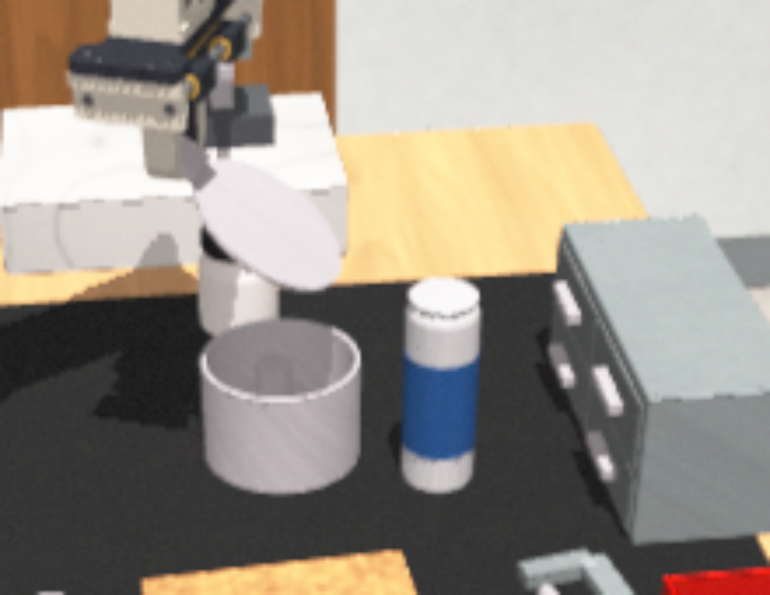

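Run:
```python
from h import *
np.set_printoptions(suppress=True,precision=4)
im,d,T=load('s5'); P=cloud('side',d)
im2=im
m=np.zeros((480,640),bool); m[90+195//4:90+295//3,240+200//4+5:240+345//3]=1
q=P[m]; q=q[(q[:,2]>.12)&(q[:,1]>.15)&(q[:,1]<.3)&(q[:,0]<.66)]
c=np.median(q,0); u,s,v=np.linalg.svd(q-q.mean(0),full_matrices=False); n=v[2]*np.sign(v[2][2]); print(len(q),s,q.mean(0),'normal',n,'tilt',np.degrees(np.arccos(n[2])),q.min(0),q.max(0))
im,d,T=load('w1'); P=cloud('wrist',d,T); z=P[...,2]; m=(z>.005)&(z<.03); m[:, 170:]=0; m[105:]=0
print('caliper',P[m].min(0),P[m].max(0),m.sum())
```

```text
1039 [1.0149 0.9508 0.0472] [0.5742 0.2354 0.1873] normal [ 0.5377 -0.2052  0.8178] tilt 35.13772494804859 [0.524  0.18   0.1533] [0.6262 0.299  0.2267]
caliper [ 0.3601 -0.0822  0.005 ] [0.4242 0.0796 0.0177] 2683
```

```bash
python3 -c "
from h import *
go(.516,.0265,.24,158.5)"
```

```text
t 8.22 tcp [0.5176 0.267  0.2912] grasp [0.517  0.2669 0.2445] x [-0.932  0.363  0.011] y [ 0.363  0.932 -0.008] z [-0.013 -0.003 -1.   ] F [1.2 2.  1.6] M [ 0.27 -0.07 -0.  ] w 0.0354 q [-0.33  0.4  -0.33  1.65  0.13  1.13  0.51]
units [-2.16 -5.61  0.13] turn 0.04
```

Emit:
servo_tool --rows '[[[-0.15, -0.4, 0], 0, 0.2], [[-0.3, -0.8, 0], 0, 0.2], [[-0.36, -0.94, 0], 0, 0.2], [[-0.36, -0.94, 0], 0, 0.2], [[-0.36, -0.94, 0], 0, 0.2]]'

```text
clock: 8.63
tool_pos: [0.5162, 0.103, 0.2963]
tcp_rot: [0.175, 0.984, 0.003, -0.004]
force: [0.7, -0.4, -1.3]
width: 0.0357
```

Emit:
servo_tool --rows '[[[-0.3, -0.8, 0], 0, 0.2], [[-0.2, -0.5, 0], 0, 0.2], [[-0.1, -0.2, 0], 0, 0.2], [[0, 0, 0], 0, 0.2]]'

```text
clock: 8.97
tool_pos: [0.5172, 0.0253, 0.2975]
tcp_rot: [0.181, 0.983, 0.001, -0.003]
force: [0.1, -0.1, -1.7]
width: 0.0356
```

Run:
```python
from h import *
np.set_printoptions(suppress=True,precision=4)
im,d,T=grab('side','s6')
go(.516,.0265,.13,158.5)
P=cloud('side',d); q=P.reshape(-1,3); q=q[(q[:,2]>.13)&(q[:,2]<.235)&(q[:,1]<.14)&(q[:,0]<.66)&(q[:,1]>-.15)&(q[:,0]>.54)]
u,s,v=np.linalg.svd(q-q.mean(0),full_matrices=False); n=v[2]*np.sign(v[2][2]); print(len(q),s,q.mean(0),'normal',n,'tilt',np.degrees(np.arccos(n[2])),q.min(0),q.max(0))
```

```text
t 9.02 tcp [0.5172 0.0265 0.2975] grasp [0.517  0.0267 0.2508] x [-0.935  0.356  0.006] y [0.356 0.935 0.002] z [-0.005  0.004 -1.   ] F [-1.2 -0.7 -1.1] M [ 0.04  0.05 -0.04] w 0.0352 q [ 0.06  0.28 -0.26  1.8   0.08  1.07  0.98]
units [ 0.   -0.02  3.02] turn 0.13
1472 [1.2236 1.0453 0.0462] [ 0.5803 -0.0018  0.1969] normal [ 0.5264 -0.2062  0.8248] tilt 34.4286381575536 [ 0.5401 -0.0589  0.1643] [0.6288 0.061  0.2302]
```

View pics/s6.png

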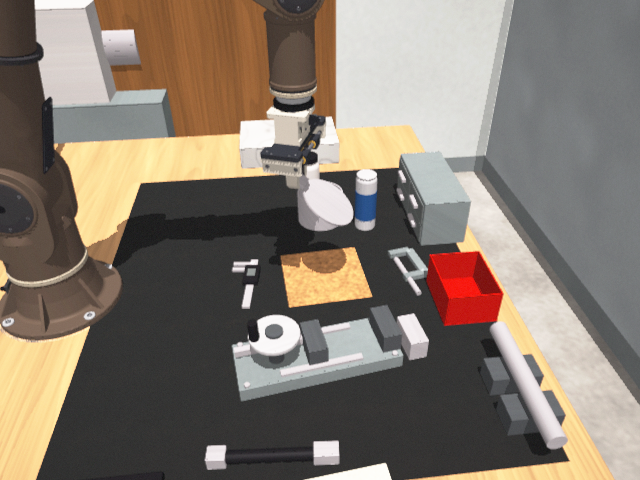

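Emit:
servo_tool --rows '[[[0, 0, 0.5], 0, 0.2], [[0, 0, 0.8], 0, 0.2], [[0, 0, 0.8], 0, 0.2], [[0, 0, 0.6], 0, 0.2], [[0, 0, 0.3], 0, 0.2]]'

```text
clock: 9.43
tool_pos: [0.5209, 0.0398, 0.1787]
tcp_rot: [0.175, 0.984, 0.006, 0.003]
force: [-0.1, 0.2, -0.5]
width: 0.0356
```

Emit:
servo_tool --rows '[[[0, 0, 0.1], 0, 0.2], [[0, 0, 0.1], 0, 0.2], [[0, 0, 0], 0, 0.2]]'

```text
clock: 9.68
tool_pos: [0.5194, 0.0466, 0.1678]
tcp_rot: [0.171, 0.985, 0.007, 0.0]
force: [1.0, -0.0, -0.4]
width: 0.0356
```

Run:
```python
from h import *
im,d,T=grab('side','s7')
go(.516,.0265,.1,158.5)
im=cv2.imread('pics/s7.png'); cv2.imwrite('pics/s7c.png',cv2.resize(im[130:330,220:420],None,fx=3,fy=3))
```

```text
t 9.73 tcp [0.5198 0.0468 0.1684] grasp [0.52   0.0474 0.1217] x [-0.941  0.337  0.002] y [0.337 0.941 0.015] z [ 0.004  0.015 -1.   ] F [ 0.2  0.3 -2. ] M [0.15 0.01 0.02] w 0.0356 q [ 0.01  0.43 -0.26  1.95  0.13  0.77  0.91]
units [-0.08 -0.53  0.54] turn 0.36
```

View pics/s7c.png

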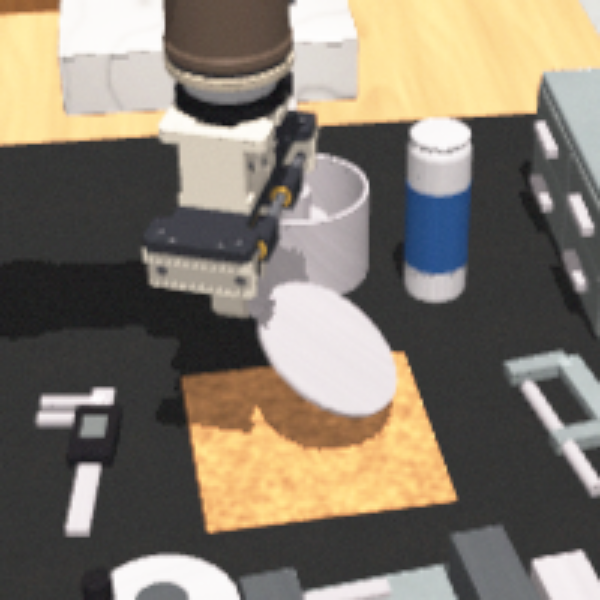

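Emit:
servo_tool --rows '[[[-0.05, -0.3, 0.1], 0.2, 0.2], [[-0.03, -0.25, 0.1], 0.2, 0.2], [[0, 0, 0.1], 0, 0.2], [[0, 0, 0], 0, 0.2]]'

```text
clock: 10.07
tool_pos: [0.5168, 0.0235, 0.1581]
tcp_rot: [0.19, 0.982, 0.008, 0.003]
force: [0.3, 0.7, -1.4]
width: 0.0359
```

Run:
```python
from h import *
np.set_printoptions(suppress=True,precision=4)
im,d,T=grab('side','s8')
go(.516,.0265,.1,158.5)
P=cloud('side',d); q=P.reshape(-1,3); q=q[(q[:,2]>.012)&(q[:,2]<.1)&(q[:,1]<.12)&(q[:,0]<.65)&(q[:,1]>-.08)&(q[:,0]>.53)]
u,s,v=np.linalg.svd(q-q.mean(0),full_matrices=False); n=v[2]*np.sign(v[2][2]); print(len(q),s,q.mean(0),'normal',n,'tilt',np.degrees(np.arccos(n[2])),q.min(0),q.max(0))
```

```text
t 10.12 tcp [0.5169 0.0234 0.1584] grasp [0.5173 0.024  0.1117] x [-0.928  0.373 -0.003] y [0.373 0.928 0.017] z [ 0.01   0.015 -1.   ] F [-0.6 -1.  -1.2] M [0.09 0.08 0.02] w 0.0358 q [ 0.04  0.43 -0.24  1.98  0.13  0.73  0.92]
units [0.05 0.04 0.29] turn -0.09
1577 [1.2323 1.1989 0.0598] [ 0.5772 -0.0031  0.0604] normal [ 0.5156 -0.2269  0.8262] tilt 34.286253793075595 [ 0.5301 -0.0587  0.0255] [0.6299 0.0612 0.0997]
```

Emit:
servo_tool --rows '[[[0, 0, 0.12], 0, 0.2], [[0, 0, 0.12], 0, 0.2], [[0, 0, 0.1], 0, 0.2], [[0, 0, 0], 0, 0.2]]'

```text
clock: 10.45
tool_pos: [0.5175, 0.0233, 0.1442]
tcp_rot: [0.191, 0.982, 0.008, 0.004]
force: [0.8, -0.3, -1.5]
width: 0.036
```

Emit:
servo_tool --newtons 10 --rows '[[[0, 0, 0.1], 0, 0.2], [[0, 0, 0.1], 0, 0.2], [[0, 0, 0], 0, 0.2]]'

```text
clock: 10.7
tool_pos: [0.5178, 0.024, 0.1352]
tcp_rot: [0.19, 0.982, 0.009, 0.004]
force: [0.3, -0.1, -0.5]
width: 0.0358
```

```bash
cat > lid.py <<'E'
from h import *
import sys
np.set_printoptions(suppress=True,precision=4)
im,d,T=grab('side',sys.argv[1]); show()
P=cloud('side',d); q=P.reshape(-1,3); q=q[(q[:,2]>.010)&(q[:,2]<.1)&(q[:,1]<.09)&(q[:,0]<.65)&(q[:,1]>-.08)&(q[:,0]>.54)]
u,s,v=np.linalg.svd(q-q.mean(0),full_matrices=False); n=v[2]*np.sign(v[2][2]); print(len(q),s,q.mean(0),'normal',n,'tilt',np.degrees(np.arccos(n[2])),q.min(0),q.max(0))
im=cv2.imread(f'pics/{sys.argv[1]}.png'); cv2.imwrite(f'pics/{sys.argv[1]}c.png',cv2.resize(im[130:330,220:420],None,fx=3,fy=3))
E
python3 lid.py s9
```

```text
t 10.75 tcp [0.5179 0.024  0.1355] grasp [0.5185 0.0248 0.0888] x [-0.928  0.373 -0.005] y [0.373 0.928 0.018] z [ 0.012  0.015 -1.   ] F [ 0.6 -0.3  0.6] M [-0.03 -0.16 -0.01] w 0.0355 q [ 0.03  0.47 -0.23  2.    0.14  0.68  0.9 ]
1436 [1.2005 1.0335 0.0597] [ 0.582  -0.0023  0.0384] normal [ 0.4875 -0.2176  0.8456] tilt 32.2625921748226 [ 0.5401 -0.0593  0.0102] [0.6335 0.0595 0.0806]
```

View pics/s9c.png

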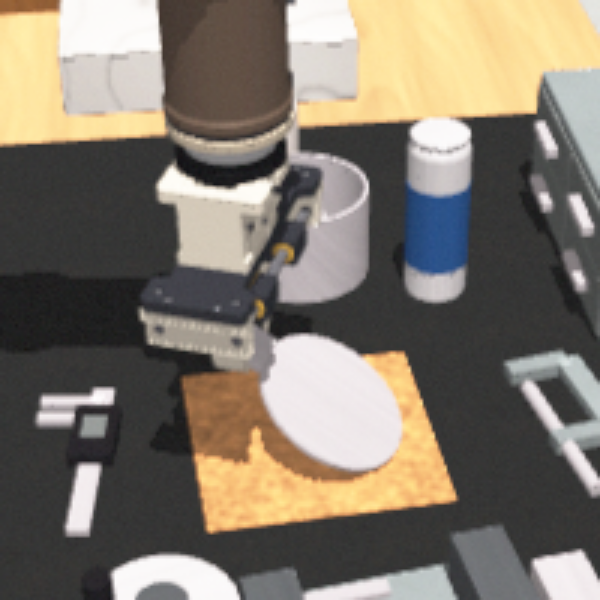

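Emit:
servo_tool --newtons 8 --rows '[[[0.12, 0, 0.2], 0, 0.2], [[0.11, 0, 0.2], 0, 0.2], [[0.09, 0, 0.2], 0, 0.2], [[0.07, 0, 0.2], 0, 0.2], [[0, 0, 0], 0, 0.2]]'

```text
clock: 11.17
tool_pos: [0.5021, 0.0313, 0.1005]
tcp_rot: [0.19, 0.982, 0.009, 0.004]
force: [-0.7, -0.2, -0.1]
width: 0.0358
```

```bash
python3 lid.py s10
```

```text
t 11.22 tcp [0.5025 0.0313 0.101 ] grasp [0.5031 0.032  0.0543] x [-0.928  0.373 -0.006] y [0.373 0.928 0.019] z [ 0.012  0.016 -1.   ] F [0.4 0.5 0. ] M [ 0.12  0.05 -0.02] w 0.0357 q [ 0.01  0.5  -0.22  2.06  0.17  0.58  0.86]
1332 [1.1756 0.9062 0.0584] [0.5812 0.0002 0.0244] normal [ 0.2372 -0.1065  0.9656] tilt 15.07001856875568 [ 0.54   -0.0579  0.0102] [0.6326 0.0654 0.0418]
```

View pics/s10c.png

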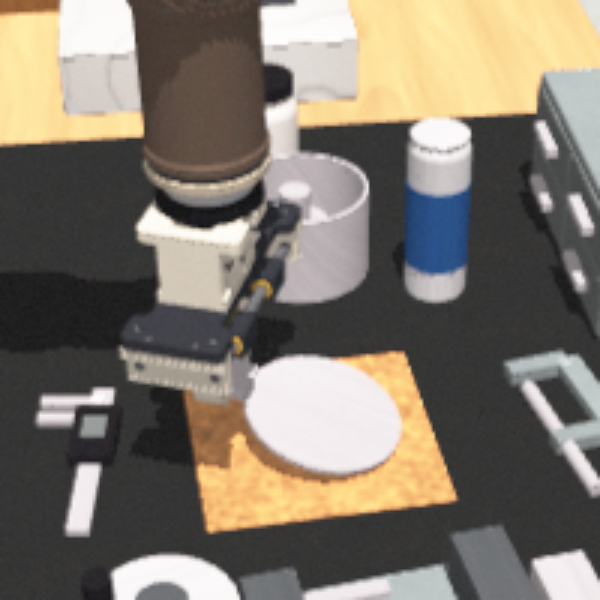

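Emit:
servo_tool --rows '[[[0.05, 0, 0.2], 0, 0.2], [[0.03, 0, 0.2], 0, 0.2], [[0.02, 0, 0.15], 0, 0.2], [[0, 0, 0.05], 0, 0.2], [[0, 0, 0], 0, 0.2]]'

```text
clock: 11.63
tool_pos: [0.4993, 0.0335, 0.0745]
tcp_rot: [0.19, 0.982, 0.009, 0.005]
force: [0.9, 0.0, -0.8]
width: 0.0359
```

```bash
python3 lid.py s11
```

```text
t 11.68 tcp [0.4994 0.0334 0.0747] grasp [0.5    0.0342 0.028 ] x [-0.928  0.373 -0.006] y [0.373 0.928 0.02 ] z [ 0.013  0.016 -1.   ] F [-0.1  1.1 -0.2] M [ 0.13 -0.02  0.05] w 0.0362 q [-0.01  0.54 -0.2   2.08  0.19  0.52  0.84]
1329 [1.27   0.9269 0.4634] [0.5806 0.0031 0.0194] normal [ 0.2437 -0.1962  0.9498] tilt 18.231718665208827 [ 0.5401 -0.0573  0.01  ] [0.6329 0.0892 0.0996]
```

Run:
```python
from h import *
np.set_printoptions(suppress=True,precision=4)
im,d,T=load('s11'); P=cloud('side',d); q=P.reshape(-1,3)
q=q[(abs(q[:,2]-.018)<.012)&(np.hypot(q[:,0]-.577,q[:,1]-.003)<.05)]
A=np.c_[q[:,:2]-q[:,:2].mean(0),np.ones(len(q))]; print(np.linalg.lstsq(A,q[:,2],rcond=None)[0])
```

```text
[-0.0452  0.0338  0.0166]
```

View pics/s11c.png

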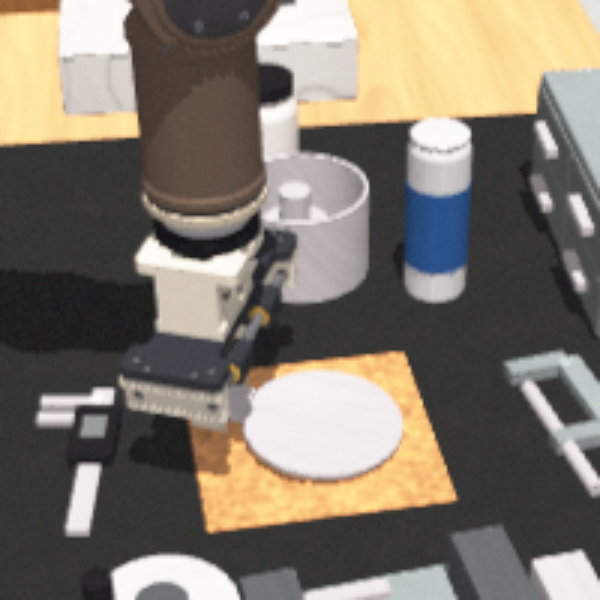

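Emit:
servo_tool --newtons 4 --rows '[[[0, 0, 0.08], 0, 0.2], [[0, 0, 0.05], 0, 0.2], [[0, 0, 0.03], 0, 0.2], [[0, 0, 0], 0, 0.2]]'

```text
clock: 12.02
tool_pos: [0.4999, 0.0335, 0.0704]
tcp_rot: [0.19, 0.982, 0.009, 0.006]
force: [-1.1, -0.3, -1.0]
width: 0.0364
```

Run:
```python
from h import *
np.set_printoptions(suppress=True,precision=4)
show()
im,d,T=grab('side','s12'); P=cloud('side',d); q=P.reshape(-1,3)
q=q[(abs(q[:,2]-.018)<.012)&(np.hypot(q[:,0]-.577,q[:,1]-.003)<.05)]
A=np.c_[q[:,:2]-q[:,:2].mean(0),np.ones(len(q))]; print(np.linalg.lstsq(A,q[:,2],rcond=None)[0])
```

```text
t 12.02 tcp [0.4999 0.0335 0.0704] grasp [0.5005 0.0342 0.0237] x [-0.928  0.374 -0.008] y [0.373 0.927 0.019] z [ 0.014  0.015 -1.   ] F [-1.1 -0.3 -1. ] M [ 0.05  0.03 -0.01] w 0.0364 q [-0.02  0.55 -0.2   2.08  0.19  0.51  0.84]
[-0.0188  0.0194  0.0151]
```

Emit:
servo_tool --rows '[[[0, 0, 0.06], 0, 0.2], [[0, 0, 0.05], 0, 0.2], [[0, 0, 0.03], 0, 0.2]]'

```text
clock: 12.32
tool_pos: [0.5001, 0.0337, 0.07]
tcp_rot: [0.19, 0.982, 0.008, 0.007]
force: [-5.3, -0.1, 15.6]
width: 0.0358
```

Run:
```python
from h import *
np.set_printoptions(suppress=True,precision=4)
show()
im,d,T=grab('side','s13'); P=cloud('side',d); q=P.reshape(-1,3)
q=q[(abs(q[:,2]-.018)<.012)&(np.hypot(q[:,0]-.577,q[:,1]-.003)<.05)]
A=np.c_[q[:,:2]-q[:,:2].mean(0),np.ones(len(q))]; print(np.linalg.lstsq(A,q[:,2],rcond=None)[0])
```

```text
t 12.32 tcp [0.5001 0.0337 0.07  ] grasp [0.5009 0.0343 0.0233] x [-0.927  0.374 -0.01 ] y [0.374 0.927 0.019] z [ 0.017  0.013 -1.   ] F [-5.3 -0.1 15.6] M [-0.21  1.34 -0.06] w 0.0358 q [-0.02  0.55 -0.2   2.09  0.19  0.5   0.83]
[-0.0162  0.0191  0.0151]
```

Emit:
servo_tool --rows '[[[0, 0, 0], 0, 0.42], [[0, 0, 0], 0, 0.55], [[0, 0, 0], 0, 0.6], [[0, 0, -0.3], 0, 0.6], [[0, 0, -0.5], 0, 0.6]]'

```text
clock: 12.78
tool_pos: [0.4986, 0.0333, 0.1006]
tcp_rot: [0.19, 0.982, 0.008, 0.006]
force: [0.5, 0.2, 0.0]
width: 0.0547
```

Emit:
servo_tool --rows '[[[0, 0, -0.8], 0, 0.6], [[0, 0, -0.8], 0, 0.6], [[0, 0, -0.8], 0, 0.6], [[0, 0, -0.8], 0, 0.6], [[0, 0, 0], 0, 0.6]]'

```text
clock: 13.2
tool_pos: [0.497, 0.0312, 0.2343]
tcp_rot: [0.19, 0.982, 0.008, 0.005]
force: [0.3, -0.7, 0.8]
width: 0.0552
```

Run:
```python
from h import *
np.set_printoptions(suppress=True,precision=4)
show()
im,d,T=grab('side','s14'); P=cloud('side',d); q=P.reshape(-1,3)
q=q[(abs(q[:,2]-.018)<.012)&(np.hypot(q[:,0]-.577,q[:,1]-.003)<.05)]
A=np.c_[q[:,:2]-q[:,:2].mean(0),np.ones(len(q))]; print(np.linalg.lstsq(A,q[:,2],rcond=None)[0])
grab('wrist','w14')
x,y,z=P[...,0],P[...,1],P[...,2]
# gauge top from side
m=(z>.06)&(z<.085)&(np.hypot(x-.581,y-.2413)<.045); print('gauge top pts',m.sum(),P[m].mean(0),P[m].min(0),P[m].max(0))
im=cv2.imread('pics/s14.png'); cv2.imwrite('pics/s14c.png',cv2.resize(im[130:330,220:420],None,fx=3,fy=3))
```

```text
t 13.20 tcp [0.497  0.0312 0.2343] grasp [0.4976 0.0318 0.1876] x [-0.927  0.374 -0.007] y [0.374 0.927 0.018] z [ 0.013  0.014 -1.   ] F [ 0.3 -0.7  0.8] M [ 0.05 -0.16  0.04] w 0.0552 q [ 0.05  0.3  -0.27  1.94  0.09  0.89  0.93]
[-0.0039  0.0018  0.014 ]
gauge top pts 101 [0.5761 0.2359 0.0713] [0.5638 0.2247 0.0602] [0.5896 0.2602 0.0799]
```

View pics/s14c.png

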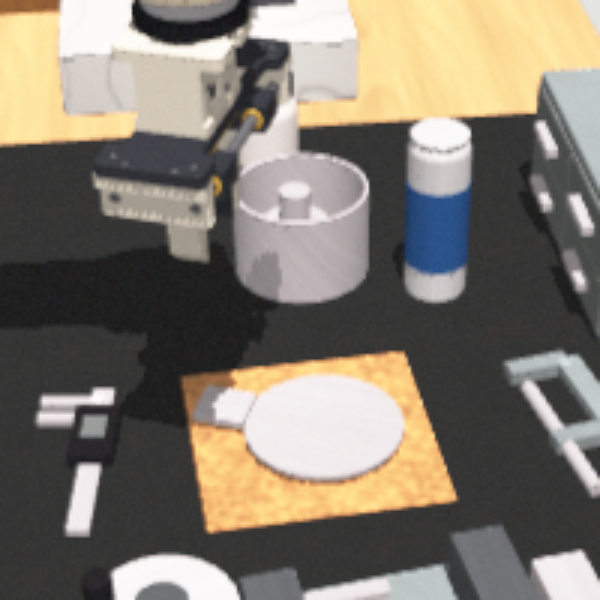

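View pics/w14.png

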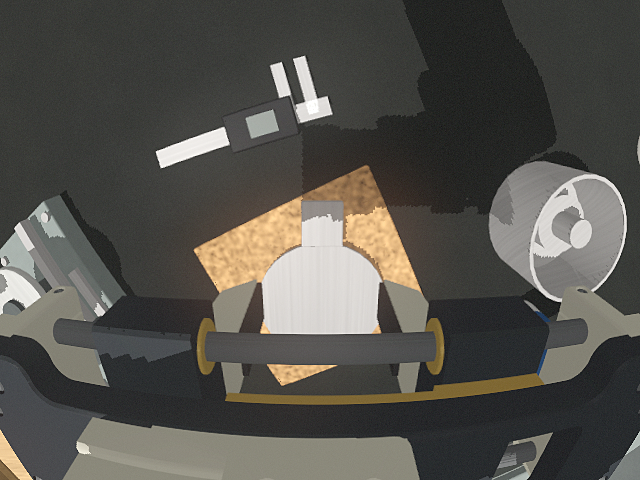

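Run:
```python
from h import *
np.set_printoptions(suppress=True,precision=4)
def circ(p):
    A=np.c_[2*p,np.ones(len(p))]; s=np.linalg.lstsq(A,(p**2).sum(1),rcond=None)[0]; return s[:2],np.sqrt(s[2]+s[:2]@s[:2])
for n,tag in(('side','s14'),('wrist','w14')):
    im,d,T=load(tag); P=cloud(n,d,T); x,y,z=P[...,0],P[...,1],P[...,2]
    m=((abs(z-.076)<.004)&(np.hypot(x-.578,y-.2413)<.035)).astype(np.uint8)
    nl,lab,st,ce=cv2.connectedComponentsWithStats(m); i=1+np.argmax(st[1:,4]); 
    q=P[lab==i]; print(n,st[i],q.mean(0),q.min(0),q.max(0))
    c,_=cv2.findContours((lab==i).astype(np.uint8),cv2.RETR_EXTERNAL,cv2.CHAIN_APPROX_NONE); p=plane(n,c[0][:,0],.076,T)[:,:2]; print(circ(p))
    m=(abs(z-.08)<.003)&(np.hypot(x-.578,y-.2413)<.065)&(np.hypot(x-.578,y-.2413)>.05); print('rim',circ(P[m][:,:2]))
go(.577,.241,.13,158)
```

```text
side [313 191  10   7  53] [0.5761 0.2395 0.0757] [0.564  0.2249 0.073 ] [0.5876 0.2545 0.0799]
(array([0.5763, 0.239 ]), np.float64(0.012991968620662401))
rim (array([0.5812, 0.2382]), np.float64(0.05604683546685514))
wrist [567 218  25  30 554] [0.575  0.2407 0.0756] [0.5625 0.2279 0.072 ] [0.5887 0.2552 0.0777]
(array([0.5749, 0.2406]), np.float64(0.013576556055959643))
rim (array([0.5804, 0.2398]), np.float64(0.055627172609170335))
t 13.30 tcp [0.4952 0.0307 0.2301] grasp [0.4955 0.0313 0.1834] x [-0.927  0.374 -0.002] y [0.374 0.927 0.015] z [ 0.007  0.013 -1.   ] F [-1.1  0.  -0.8] M [ 0.03 -0.09  0.03] w 0.0551 q [ 0.05  0.31 -0.26  1.95  0.09  0.89  0.93]
units [0.08 5.6  1.42] turn 0.01
```

Emit:
servo_tool --rows '[[[0, 0.6, 0], 0, 0.5], [[0, 0.95, 0], 0, 0.5], [[0, 0.95, 0], 0, 0.5], [[0, 0.95, 0], 0, 0.5], [[0, 0.95, 0], 0, 0.5]]'

```text
clock: 13.72
tool_pos: [0.5604, 0.1865, 0.2238]
tcp_rot: [0.199, 0.98, 0.001, -0.002]
force: [1.2, -0.4, 0.1]
width: 0.0462
```

Emit:
servo_tool --rows '[[[0, 0.7, 0], 0, 0.5], [[0, 0.3, 0], 0, 0.5], [[0, 0, 0], 0, 0.5]]'

```text
clock: 13.97
tool_pos: [0.5756, 0.2338, 0.2173]
tcp_rot: [0.195, 0.981, 0.001, -0.005]
force: [-0.7, -0.2, 0.2]
width: 0.046
```

Run:
```python
from h import *
go(.5756,.240,.13)
```

```text
t 13.97 tcp [0.5756 0.2338 0.2173] grasp [0.5751 0.234  0.1706] x [-0.924  0.382  0.011] y [0.383 0.924 0.001] z [-0.01   0.005 -1.   ] F [-0.7 -0.2  0.2] M [ 0.05 -0.04  0.05] w 0.0460 q [-0.28  0.52 -0.27  1.65  0.15  1.    0.58]
units [0.03 0.14 1.02] turn None
```

Emit:
servo_tool --rows '[[[0.03, 0.14, 0.3], 0, 0.5], [[0, 0, 0.4], 0, 0.5], [[0, 0, 0.3], 0, 0.5], [[0, 0, 0], 0, 0.5]]'

```text
clock: 14.3
tool_pos: [0.574, 0.2358, 0.1696]
tcp_rot: [0.196, 0.981, -0.001, -0.008]
force: [-1.2, -1.7, -0.1]
width: 0.0455
```

Run:
```python
from h import *
go(.5756,.240,.069)
grab('wrist','w15')
```

```text
t 14.30 tcp [0.574  0.2358 0.1696] grasp [0.5733 0.2358 0.1229] x [-0.923  0.384  0.015] y [ 0.384  0.923 -0.006] z [-0.016  0.    -1.   ] F [-1.2 -1.7 -0.1] M [ 0.05 -0.09  0.  ] w 0.0455 q [-0.29  0.57 -0.26  1.69  0.17  0.92  0.55]
units [-0.03  0.13  1.35] turn None
```

View pics/w15.png

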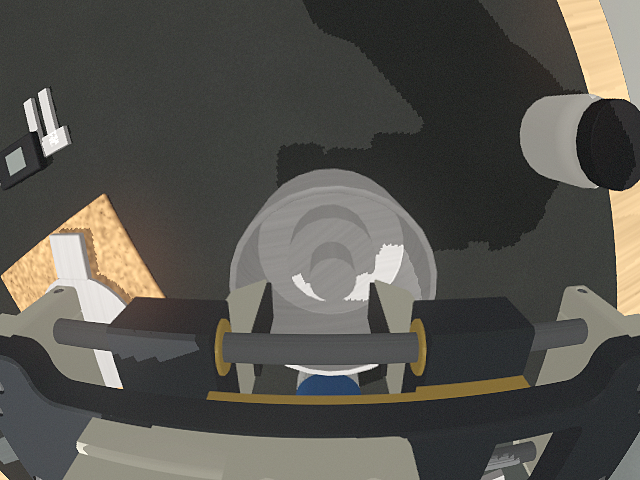

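Emit:
servo_tool --rows '[[[-0.03, 0.14, 0.2], 0, 0.5], [[0, 0, 0.3], 0, 0.5], [[0, 0, 0.3], 0, 0.5], [[0, 0, 0.2], 0, 0.5], [[0, 0, 0], 0, 0.5]]'

```text
clock: 14.77
tool_pos: [0.5778, 0.2374, 0.1271]
tcp_rot: [0.198, 0.98, -0.002, -0.007]
force: [-0.4, -0.0, -0.0]
width: 0.0462
```

Run:
```python
from h import *
go(.5756,.240,.069)
```

```text
t 14.77 tcp [0.5778 0.2374 0.1271] grasp [0.5771 0.2373 0.0804] x [-0.922  0.388  0.013] y [ 0.388  0.922 -0.006] z [-0.014 -0.001 -1.   ] F [-0.4 -0.  -0. ] M [ 0.09 -0.03  0.04] w 0.0462 q [-0.3   0.63 -0.25  1.71  0.19  0.84  0.53]
units [0.06 0.05 0.28] turn None
```

Neck is now between the fingers; go down the last 11 mm and grip.

Emit:
servo_tool --rows '[[[0.06, 0.05, 0.15], 0, 0.5], [[0, 0, 0.1], 0, 0.5], [[0, 0, 0.03], 0, 0.5], [[0, 0, 0], 0, 0.5]]'

```text
clock: 15.1
tool_pos: [0.5759, 0.2404, 0.1143]
tcp_rot: [0.198, 0.98, -0.002, -0.007]
force: [-1.0, -0.6, 0.6]
width: 0.046
```

Run:
```python
from h import *
go(.5756,.240,.069)
```

```text
t 15.10 tcp [0.5759 0.2404 0.1143] grasp [0.5752 0.2404 0.0676] x [-0.922  0.388  0.013] y [ 0.388  0.922 -0.007] z [-0.015 -0.001 -1.   ] F [-1.  -0.6  0.6] M [ 0.12 -0.    0.01] w 0.0460 q [-0.31  0.64 -0.25  1.72  0.19  0.81  0.52]
units [-0.01 -0.   -0.03] turn None
```

Emit:
servo_tool --newtons 45 --rows '[[[0, 0, 0], 0, 0.1], [[0, 0, 0], 0, 0.1], [[0, 0, 0], 0, 0.1], [[0, 0, 0], 0, 0.1], [[0, 0, 0], 0, 0.1]]'

```text
clock: 15.52
tool_pos: [0.5763, 0.2411, 0.1153]
tcp_rot: [0.198, 0.98, -0.001, -0.006]
force: [-0.4, 0.4, -5.0]
width: 0.0251
```

Emit:
servo_tool --rows '[[[0, 0, -0.1], 0, 0.1], [[0, 0, -0.2], 0, 0.1], [[0, 0, -0.3], 0, 0.1], [[0, 0, -0.3], 0, 0.1], [[0, 0, -0.4], 0, 0.1]]'

```text
clock: 15.93
tool_pos: [0.5738, 0.2389, 0.1664]
tcp_rot: [0.198, 0.98, -0.005, -0.011]
force: [0.6, 0.6, -5.1]
width: 0.0249
```

Run:
```python
from h import *
show()
```

```text
t 15.93 tcp [0.5738 0.2389 0.1664] grasp [0.5727 0.2386 0.1197] x [-0.922  0.388  0.019] y [ 0.387  0.922 -0.014] z [-0.023 -0.005 -1.   ] F [ 0.6  0.6 -5.1] M [ 0.08 -0.12  0.01] w 0.0249 q [-0.3   0.58 -0.26  1.68  0.17  0.92  0.54]
```

Emit:
servo_tool --rows '[[[0, 0, -0.5], 0, 0.1], [[0, 0, -0.6], 0, 0.1], [[0, 0, -0.5], 0, 0.1], [[0, 0, -0.2], 0, 0.1], [[0, 0, 0], 0, 0.1]]'

```text
clock: 16.35
tool_pos: [0.5756, 0.2392, 0.249]
tcp_rot: [0.198, 0.98, -0.003, -0.009]
force: [0.6, 0.4, -4.9]
width: 0.0252
```

Run:
```python
from h import *
go(.609,-.2284,.185,188.6)
```

```text
t 16.35 tcp [0.5756 0.2392 0.249 ] grasp [0.5747 0.2391 0.2023] x [-0.922  0.388  0.016] y [ 0.388  0.922 -0.01 ] z [-0.019 -0.003 -1.   ] F [ 0.6  0.4 -4.9] M [ 0.14 -0.15  0.03] w 0.0252 q [-0.29  0.5  -0.27  1.6   0.14  1.08  0.57]
units [ -5.33 -10.44   0.46] turn -6.28
```

Emit:
servo_tool --rows '[[[-0.15, -0.3, 0], 0, 0.1], [[-0.3, -0.6, 0], 0, 0.1], [[-0.42, -0.84, 0], 0, 0.1], [[-0.42, -0.84, 0], 0, 0.1], [[-0.42, -0.84, 0], 0, 0.1]]'

```text
clock: 16.77
tool_pos: [0.5825, 0.0925, 0.2459]
tcp_rot: [0.189, 0.982, -0.0, -0.011]
force: [1.9, -0.3, -5.3]
width: 0.0254
```

Emit:
servo_tool --rows '[[[-0.42, -0.84, 0], 0, 0.1], [[-0.42, -0.84, 0], 0, 0.1], [[-0.42, -0.84, 0], 0, 0.1], [[-0.42, -0.84, 0], 0, 0.1], [[-0.42, -0.84, 0], 0, 0.1]]'

```text
clock: 17.18
tool_pos: [0.5929, -0.1068, 0.2387]
tcp_rot: [0.188, 0.982, -0.002, -0.016]
force: [1.6, -0.3, -5.3]
width: 0.025
```

Run:
```python
from h import *
go(.609,-.2284,.185,188.6)
```

```text
t 17.18 tcp [ 0.5929 -0.1068  0.2387] grasp [ 0.5914 -0.1067  0.192 ] x [-0.929  0.37   0.031] y [ 0.37   0.929 -0.01 ] z [-0.032  0.002 -0.999] F [ 1.6 -0.3 -5.3] M [ 0.12 -0.21  0.02] w 0.0250 q [ 0.24  0.47 -0.21  1.66  0.11  1.05  1.18]
units [-1.54 -2.66  0.16] turn -6.07
```

Emit:
servo_tool --rows '[[[-0.4, -0.7, 0], 0, 0.1], [[-0.4, -0.7, 0], 0, 0.1], [[-0.4, -0.6, 0], 0, 0.1], [[-0.2, -0.3, 0], 0, 0.1], [[0, 0, 0], 0, 0.1]]'

```text
clock: 17.6
tool_pos: [0.6032, -0.2346, 0.2305]
tcp_rot: [0.196, 0.98, -0.006, -0.022]
force: [1.1, -0.6, -5.9]
width: 0.0252
```

Emit:
servo_tool --rows '[[[0, 0, 0], -0.9, 0.1], [[0, 0, 0], -0.9, 0.1], [[0, 0, 0], -0.9, 0.1], [[0, 0, 0], -0.9, 0.1], [[0, 0, 0], -0.9, 0.1]]'

```text
clock: 18.02
tool_pos: [0.5988, -0.2345, 0.224]
tcp_rot: [-0.005, 1.0, 0.0, -0.027]
force: [1.2, -0.4, -5.6]
width: 0.0253
```

Emit:
servo_tool --rows '[[[0, 0, 0], -0.8, 0.1], [[0, 0, 0], -0.5, 0.1], [[0, 0, 0], 0, 0.1], [[0, 0, 0], 0, 0.1]]'

```text
clock: 18.35
tool_pos: [0.5962, -0.2307, 0.2199]
tcp_rot: [-0.068, 0.997, 0.004, -0.031]
force: [-0.5, -0.9, -5.9]
width: 0.0251
```

Run:
```python
from h import *
go(.609,-.2284,.165,188.6)
grab('wrist','w16'); grab('side','s16'); grab('scene','c16')
```

```text
t 18.35 tcp [ 0.5962 -0.2307  0.2199] grasp [ 0.5933 -0.2305  0.1733] x [-0.989 -0.136  0.06 ] y [-0.136  0.991  0.013] z [-0.062  0.005 -0.998] F [-0.5 -0.9 -5.9] M [ 0.16 -0.24  0.  ] w 0.0251 q [ 0.48  0.57 -0.3   1.55  0.19  1.11  1.83]
units [-0.41 -0.    0.18] turn -0.15
```

View pics/w16.png

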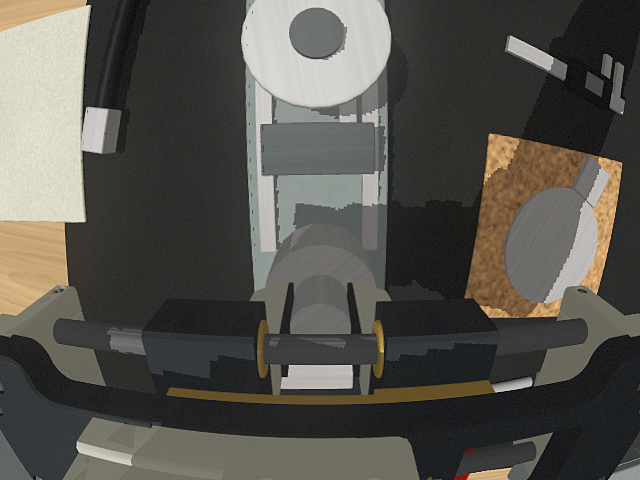

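View pics/s16.png

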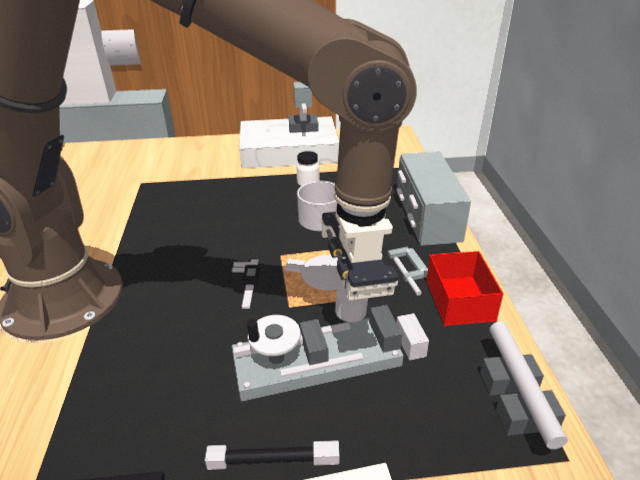

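Run:
```python
from h import *
show()
```

```text
t 18.50 tcp [ 0.5965 -0.2311  0.2203] grasp [ 0.5937 -0.2309  0.1737] x [-0.989 -0.136  0.06 ] y [-0.135  0.991  0.012] z [-0.061  0.004 -0.998] F [ 1.2  0.3 -5.7] M [ 0.12 -0.19  0.02] w 0.0251 q [ 0.48  0.57 -0.3   1.55  0.19  1.11  1.83]
```

Emit:
servo_tool --rows '[[[0, 0, 0], 0, 0.1], [[0, 0, 0], 0, 0.1], [[0, 0, 0], 0, 0.1]]'

```text
clock: 18.75
tool_pos: [0.5966, -0.2309, 0.2204]
tcp_rot: [-0.067, 0.997, 0.004, -0.03]
force: [-0.5, 0.0, -5.9]
width: 0.0246
```

Run:
```python
from h import *
show()
```

```text
t 18.75 tcp [ 0.5966 -0.2309  0.2204] grasp [ 0.5938 -0.2308  0.1738] x [-0.989 -0.134  0.06 ] y [-0.133  0.991  0.012] z [-0.061  0.004 -0.998] F [-0.5  0.  -5.9] M [ 0.15 -0.17  0.02] w 0.0246 q [ 0.47  0.57 -0.3   1.55  0.19  1.11  1.83]
```

Run:
```python
from h import *
np.set_printoptions(suppress=True,precision=4)
def circ(p):
    A=np.c_[2*p,np.ones(len(p))]; s=np.linalg.lstsq(A,(p**2).sum(1),rcond=None)[0]; return s[:2],np.sqrt(s[2]+s[:2]@s[:2])
im,d,T=load('w16'); P=cloud('wrist',d,T); x,y,z=P[...,0],P[...,1],P[...,2]
m=(abs(z-.07)<.004); m[:,:255]=0; m[:,392:]=0; m[115:,]&=True; m[:115]=0; m[180:]=0
r=cv2.minAreaRect((P[m][:,:2]*1000).astype(np.float32)); print('jaw',m.sum(),r, z[m].mean())
c,_=cv2.findContours(m.astype(np.uint8),cv2.RETR_EXTERNAL,cv2.CHAIN_APPROX_NONE); c=max(c,key=cv2.contourArea); p=plane('wrist',c[:,0],.07,T)[:,:2]; print('jaw plane',cv2.minAreaRect((p*1000).astype(np.float32)))
m=(abs(z-.03)<.004); m[:,:240]=0; m[:,400:]=0; m[260:]=0; m[110:]|=False
q=P[m]; print('bed',m.sum(),q[:,2].mean())
# bed edges: left/right pixel extents per row
e1=[];e2=[]
for r_ in range(185,250,3):
    cc=np.where(m[r_])[0]
    if len(cc)>5: e1.append(P[r_,cc[0]][:2]); e2.append(P[r_,cc[-1]][:2])
for e in(e1,e2):
    e=np.array(e,np.float32); vx,vy,x0,y0=cv2.fitLine(e,cv2.DIST_HUBER,0,.01,.01).ravel(); print('edge',np.degrees(np.arctan2(vy,vx)),x0,y0)
m=(abs(z-.095)<.005)&(np.hypot(x-.455,y+.253)<.06); m[115:]=0
c,_=cv2.findContours(m.astype(np.uint8),cv2.RETR_EXTERNAL,cv2.CHAIN_APPROX_NONE); c=max(c,key=cv2.contourArea)[:,0]; c=c[c[:,1]>8]; p=plane('wrist',c,.095,T)[:,:2]; print('wheel',circ(p))
for n,t in(('side','s14'),('side','s16'),('scene','c16')):
    im,d,_=load(t); P=cloud(n,d); x,y,z=P[...,0],P[...,1],P[...,2]
    m=((abs(z-.095)<.005)&(np.hypot(x-.455,y+.253)<.06)).astype(np.uint8); c,_=cv2.findContours(m,cv2.RETR_EXTERNAL,cv2.CHAIN_APPROX_NONE); c=max(c,key=cv2.contourArea)[:,0]
    p=plane(n,cv2.convexHull(c)[:,0],.095)[:,:2]; print(t,'wheel',circ(p))
    m=(abs(z-.07)<.004)&(x>.62)&(x<.72)&(y>-.29)&(y<-.15); nl,lab,st,ce=cv2.connectedComponentsWithStats(m.astype(np.uint8)); i=1+np.argmax(st[1:,4]); c,_=cv2.findContours((lab==i).astype(np.uint8),cv2.RETR_EXTERNAL,cv2.CHAIN_APPROX_NONE); p=plane(n,c[0][:,0],.07)[:,:2]; print('anvil',cv2.minAreaRect((p*1000).astype(np.float32)))
    m=(abs(z-.07)<.004)&(x>.48)&(x<.575)&(y>-.29)&(y<-.19); nl,lab,st,ce=cv2.connectedComponentsWithStats(m.astype(np.uint8)); i=1+np.argmax(st[1:,4]); c,_=cv2.findContours((lab==i).astype(np.uint8),cv2.RETR_EXTERNAL,cv2.CHAIN_APPROX_NONE); p=plane(n,c[0][:,0],.07)[:,:2]; print('jaw',cv2.minAreaRect((p*1000).astype(np.float32)))
```

```text
jaw 5910 ((522.1485595703125, -240.3403778076172), (35.02547073364258, 76.12831115722656), 8.213863372802734) 0.0698604385573705
jaw plane ((522.100830078125, -240.31788635253906), (34.79426956176758, 75.86797332763672), 8.223174095153809)
bed 10079 0.029861693703231922
edge 9.365163 0.5800747 -0.28624243
edge 8.243807 0.5655192 -0.1784553
wheel (array([ 0.4537, -0.2506]), np.float64(0.044865945472196495))
s14 wheel (array([ 0.453 , -0.2547]), np.float64(0.04661326274453729))
anvil ((657.2378540039062, -222.8309783935547), (35.974308013916016, 84.0735855102539), 7.76254415512085)
jaw ((522.3433227539062, -243.65835571289062), (35.46351623535156, 80.45557403564453), 7.843871593475342)
s16 wheel (array([ 0.453 , -0.2545]), np.float64(0.04661548690329339))
anvil ((657.0411987304688, -223.10568237304688), (36.43827819824219, 84.56483459472656), 7.762543201446533)
jaw ((522.3129272460938, -243.52735900878906), (35.359840393066406, 80.03036499023438), 8.376493453979492)
c16 wheel (array([ 0.4567, -0.2538]), np.float64(0.04641399116238447))
anvil ((660.6078491210938, -221.96710205078125), (36.12242889404297, 82.8958740234375), 8.544679641723633)
jaw ((525.4315185546875, -242.77114868164062), (37.30567169189453, 79.40140533447266), 9.163226127624512)
```

Run:
```python
from h import *
go(.6072,-.2279,.12,188.3)
```

```text
t 18.75 tcp [ 0.5966 -0.2309  0.2204] grasp [ 0.5938 -0.2308  0.1738] x [-0.989 -0.134  0.06 ] y [-0.133  0.991  0.012] z [-0.061  0.004 -0.998] F [-0.5  0.  -5.9] M [ 0.15 -0.17  0.02] w 0.0246 q [ 0.47  0.57 -0.3   1.55  0.19  1.11  1.83]
units [-0.42  0.01  1.32] turn -0.12
```

Emit:
servo_tool --rows '[[[-0.2, 0, 0.1], -0.1, 0.1], [[-0.2, 0, 0.3], 0, 0.1], [[0, 0, 0.4], 0, 0.1], [[0, 0, 0.3], 0, 0.1], [[0, 0, 0.1], 0, 0.1]]'

```text
clock: 19.17
tool_pos: [0.614, -0.228, 0.1688]
tcp_rot: [-0.072, 0.997, 0.003, -0.028]
force: [0.2, -0.3, -6.1]
width: 0.0251
```

Emit:
servo_tool --rows '[[[0, 0, 0], 0, 0.1], [[0, 0, 0], 0, 0.1]]'

```text
clock: 19.33
tool_pos: [0.614, -0.2272, 0.166]
tcp_rot: [-0.072, 0.997, 0.004, -0.029]
force: [0.3, 0.8, -4.2]
width: 0.025
```

Run:
```python
from h import *
go(.6072,-.2279,.11,188.3)
for n,t in(('side','s17'),('scene','c17')):
    im,d,_=grab(n,t)
    sl=im[250:380,260:440] if n=='side' else im[260:390,180:360]
    cv2.imwrite(f'pics/{t}c.png',cv2.resize(sl[:,:,::-1],None,fx=4,fy=4))
```

```text
t 19.33 tcp [ 0.614  -0.2272  0.166 ] grasp [ 0.6112 -0.227   0.1194] x [-0.988 -0.144  0.058] y [-0.143  0.99   0.013] z [-0.059  0.004 -0.998] F [ 0.3  0.8 -4.2] M [ 0.08 -0.17  0.06] w 0.0250 q [ 0.45  0.65 -0.29  1.56  0.22  1.02  1.81]
units [ 0.09 -0.01  0.24] turn -0.0
```

View pics/s17c.png

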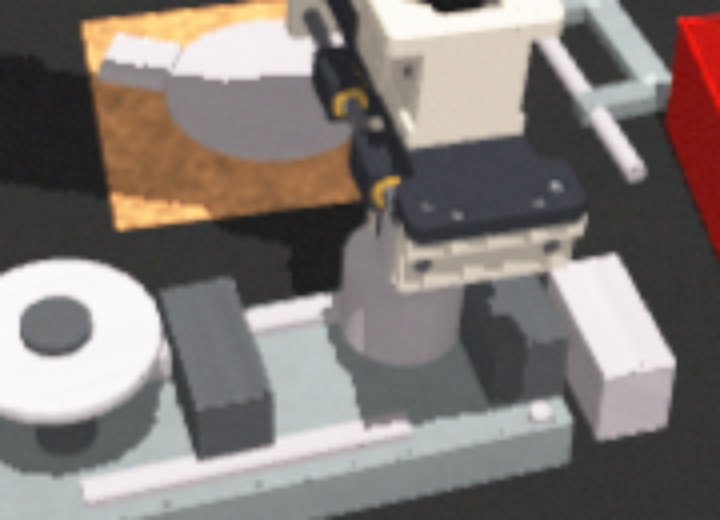

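View pics/c17c.png

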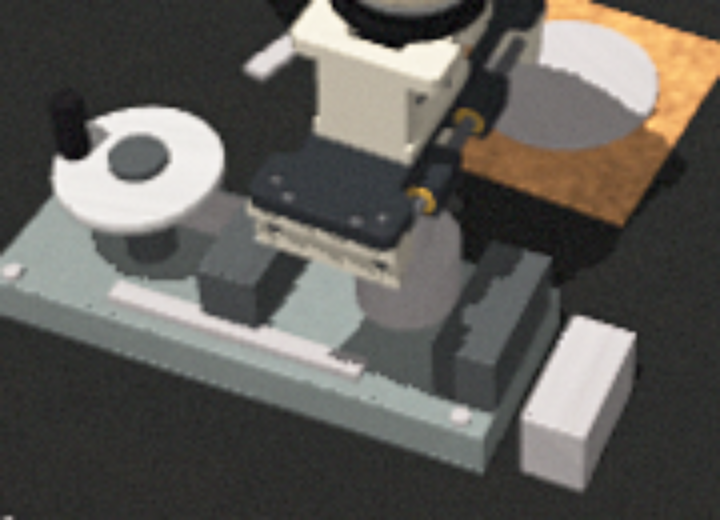

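```bash
cat > gfit.py <<'E'
from h import *
from scipy.optimize import least_squares
import sys
np.set_printoptions(suppress=True,precision=4)
g0=np.array([float(sys.argv[3]),float(sys.argv[4])]); z0,z1=float(sys.argv[5]),float(sys.argv[6])
for n,t in(('side',sys.argv[1]),('scene',sys.argv[2])):
    im,d,_=load(t); P=cloud(n,d).reshape(-1,3); r=np.hypot(*(P[:,:2]-g0).T)
    q=P[(r<.034)&(r>.016)&(P[:,2]>z0)&(P[:,2]<z1)]
    # axis: c(z)=c0+k(z-zm)
    zm=(z0+z1)/2
    f=lambda p: np.hypot(q[:,0]-p[0]-p[2]*(q[:,2]-zm),q[:,1]-p[1]-p[3]*(q[:,2]-zm))-.028
    s=least_squares(f,[*g0,0,0],loss='soft_l1',f_scale=.001); print(n,len(q),s.x,'rms',np.sqrt(np.mean(s.fun**2)))
E
python3 gfit.py s17 c17 .609 -.228 .062 .092
```

```text
side 374 [ 0.61   -0.226   0.0304  0.0032] rms 0.0012649226470778485
scene 229 [ 0.6108 -0.2259  0.0354 -0.0329] rms 0.0010231143685068907
```

Emit:
servo_tool --rows '[[[0.06, -0.03, 0.1], 0, 0.1], [[0.03, 0, 0.2], 0, 0.1], [[0, 0, 0.15], 0, 0.1], [[0, 0, 0.05], 0, 0.1], [[0, 0, 0], 0, 0.1]]'

```text
clock: 19.85
tool_pos: [0.6101, -0.2299, 0.1472]
tcp_rot: [-0.072, 0.997, 0.003, -0.027]
force: [0.2, 0.7, -6.0]
width: 0.0251
```

```bash
python3 - <<'E'
from h import *
go(.6072,-.2279,.093,188.3)
for n,t in(('side','s18'),('scene','c18')): grab(n,t)
E
python3 gfit.py s18 c18 .608 -.228 .045 .075
```

```text
t 19.85 tcp [ 0.6101 -0.2299  0.1472] grasp [ 0.6075 -0.2298  0.1005] x [-0.988 -0.143  0.053] y [-0.143  0.99   0.01 ] z [-0.054  0.002 -0.999] F [ 0.2  0.7 -6. ] M [ 0.17 -0.17  0.04] w 0.0251 q [ 0.46  0.66 -0.29  1.59  0.22  0.98  1.8 ]
units [-0.01  0.05  0.19] turn -0.01
side 350 [ 0.6065 -0.2288  0.0353 -0.0178] rms 0.0014141570832246842
scene 222 [ 0.6071 -0.2289  0.0122 -0.0255] rms 0.001508188963314184
```

Position is within 1–2 mm of target. Lower gently onto the bed in 2 mm steps with a lighter grip.

Emit:
servo_tool --newtons 25 --rows '[[[0, 0, 0.06], 0, 0.1], [[0, 0, 0.06], 0, 0.1], [[0, 0, 0], 0, 0.1]]'

```text
clock: 20.2
tool_pos: [0.6105, -0.2298, 0.1431]
tcp_rot: [-0.072, 0.997, 0.003, -0.026]
force: [0.6, 0.8, -5.9]
width: 0.0252
```

Emit:
servo_tool --rows '[[[0, 0, 0.05], 0, 0.1], [[0, 0, 0], 0, 0.1]]'

```text
clock: 20.37
tool_pos: [0.6105, -0.2298, 0.141]
tcp_rot: [-0.072, 0.997, 0.003, -0.026]
force: [-0.6, 0.0, -6.3]
width: 0.0254
```

Emit:
servo_tool --rows '[[[0, 0, 0.05], 0, 0.1], [[0, 0, 0], 0, 0.1]]'

```text
clock: 20.53
tool_pos: [0.6108, -0.2296, 0.1403]
tcp_rot: [-0.072, 0.997, 0.003, -0.026]
force: [-0.7, -0.1, -5.5]
width: 0.0256
```

Run:
```python
from h import *
show()
```

```text
t 20.53 tcp [ 0.6108 -0.2296  0.1403] grasp [ 0.6084 -0.2295  0.0937] x [-0.988 -0.143  0.051] y [-0.143  0.99   0.009] z [-0.052  0.002 -0.999] F [-0.7 -0.1 -5.5] M [ 0.13 -0.18 -0.03] w 0.0256 q [ 0.46  0.67 -0.29  1.6   0.23  0.96  1.8 ]
```

Emit:
servo_tool --newtons 12 --rows '[[[0, 0, 0.05], 0, 0.1], [[0, 0, 0], 0, 0.1]]'

```text
clock: 20.7
tool_pos: [0.6108, -0.2294, 0.1399]
tcp_rot: [-0.072, 0.997, 0.003, -0.025]
force: [0.1, 0.2, -5.0]
width: 0.0256
```

Emit:
servo_tool --rows '[[[0, 0, 0.04], 0, 0.1], [[0, 0, 0], 0, 0.1]]'

```text
clock: 20.87
tool_pos: [0.6109, -0.2295, 0.1394]
tcp_rot: [-0.072, 0.997, 0.002, -0.025]
force: [-0.8, 1.1, -5.1]
width: 0.0253
```

```bash
python3 - <<'E'
from h import *
show()
for n,t in(('side','s19'),('scene','c19')): grab(n,t)
E
python3 gfit.py s19 c19 .608 -.228 .035 .066
```

```text
t 20.87 tcp [ 0.6109 -0.2295  0.1394] grasp [ 0.6085 -0.2294  0.0928] x [-0.988 -0.143  0.049] y [-0.143  0.99   0.008] z [-0.05   0.001 -0.999] F [-0.8  1.1 -5.1] M [ 0.2  -0.14 -0.01] w 0.0253 q [ 0.45  0.67 -0.29  1.6   0.23  0.96  1.8 ]
side 357 [ 0.6076 -0.2289  0.0068 -0.0198] rms 0.0013494229617948684
scene 197 [ 0.6081 -0.2289  0.0397 -0.0187] rms 0.0010134784200243297
```

Emit:
servo_tool --rows '[[[0, 0, 0.06], 0, 0.1], [[0, 0, 0.03], 0, 0.1], [[0, 0, 0], 0, 0.1]]'

```text
clock: 21.22
tool_pos: [0.6108, -0.2292, 0.1379]
tcp_rot: [-0.072, 0.997, 0.002, -0.025]
force: [0.1, 0.2, -6.4]
width: 0.0255
```

Emit:
servo_tool --rows '[[[0, 0, 0.06], 0, 0.1], [[0, 0, 0.03], 0, 0.1], [[0, 0, 0], 0, 0.1]]'

```text
clock: 21.47
tool_pos: [0.6114, -0.229, 0.1367]
tcp_rot: [-0.072, 0.997, 0.002, -0.024]
force: [-0.1, 0.3, -5.7]
width: 0.0259
```

Run:
```python
from h import *
show()
for n,t in(('side','s20'),): im,d,_=grab(n,t); cv2.imwrite(f'pics/{t}c.png',cv2.resize(im[250:380,260:440][:,:,::-1],None,fx=4,fy=4))
```

```text
t 21.47 tcp [ 0.6114 -0.229   0.1367] grasp [ 0.6092 -0.229   0.09  ] x [-0.989 -0.143  0.047] y [-0.143  0.99   0.007] z [-0.047 -0.    -0.999] F [-0.1  0.3 -5.7] M [ 0.13 -0.22 -0.03] w 0.0259 q [ 0.45  0.67 -0.29  1.6   0.23  0.95  1.8 ]
```

View pics/s20c.png

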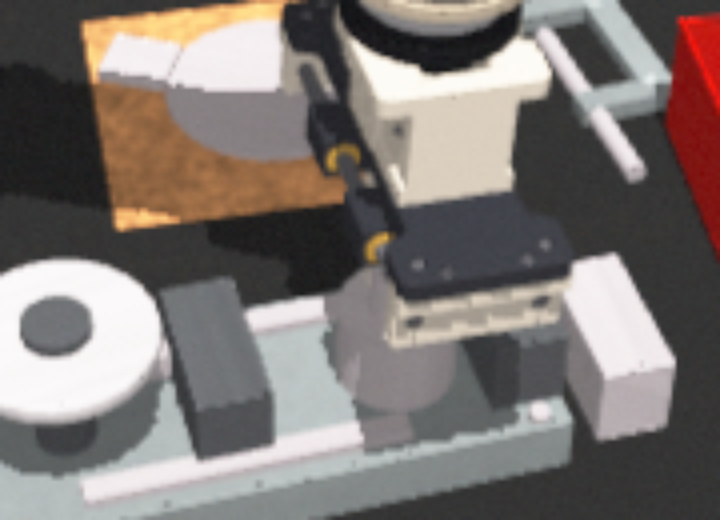

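Emit:
servo_tool --rows '[[[0, 0, 0.05], 0, 0.1], [[0, 0, 0.02], 0, 0.1], [[0, 0, 0], 0, 0.1]]'

```text
clock: 21.77
tool_pos: [0.6118, -0.229, 0.1362]
tcp_rot: [-0.072, 0.997, 0.001, -0.023]
force: [-0.7, 0.2, -4.4]
width: 0.026
```

Emit:
servo_tool --rows '[[[0, 0, 0.05], 0, 0.1], [[0, 0, 0.02], 0, 0.1], [[0, 0, 0], 0, 0.1]]'

```text
clock: 22.02
tool_pos: [0.6117, -0.2289, 0.1361]
tcp_rot: [-0.072, 0.997, 0.001, -0.023]
force: [-0.2, 0.8, -4.0]
width: 0.0255
```

Run:
```python
from h import *
np.set_printoptions(suppress=True,precision=4)
show()
for n,t in(('side','s21'),('scene','c21')):
    im,d,_=grab(n,t); P=cloud(n,d)
    # lowest rows of gauge: vertical profile
    q=P.reshape(-1,3); r=np.hypot(q[:,0]-.608,q[:,1]+.229)
    k=(r<.031)&(q[:,2]>.03)&(q[:,2]<.075)
    print(n,np.sort(q[k][:,2])[::max(1,k.sum()//15)])
```

```text
t 22.02 tcp [ 0.6117 -0.2289  0.1361] grasp [ 0.6096 -0.229   0.0894] x [-0.989 -0.143  0.045] y [-0.143  0.99   0.005] z [-0.045 -0.002 -0.999] F [-0.2  0.8 -4. ] M [ 0.17  0.01 -0.03] w 0.0255 q [ 0.45  0.67 -0.29  1.6   0.23  0.95  1.79]
side [0.0301 0.0318 0.0357 0.0388 0.0434 0.0463 0.0504 0.0536 0.057  0.0611
 0.0644 0.0682 0.0694 0.0701 0.0709]
scene [0.03   0.0326 0.0357 0.0395 0.0437 0.0472 0.0507 0.0532 0.0572 0.0616
 0.0666 0.0687 0.0695 0.0702 0.0708 0.0725]
```

Emit:
servo_tool --newtons 8 --rows '[[[0, 0, 0.05], 0, 0.1], [[0, 0, 0.05], 0, 0.1], [[0, 0, 0], 0, 0.1]]'

```text
clock: 22.37
tool_pos: [0.6119, -0.2289, 0.1364]
tcp_rot: [-0.071, 0.997, 0.0, -0.022]
force: [0.3, -0.4, -6.2]
width: 0.0255
```

Emit:
servo_tool --rows '[[[0, 0, 0.06], 0, 0.1], [[0, 0, 0.06], 0, 0.1], [[0, 0, 0], 0, 0.1]]'

```text
clock: 22.62
tool_pos: [0.6123, -0.2289, 0.1363]
tcp_rot: [-0.071, 0.997, -0.001, -0.021]
force: [-0.1, 0.5, -6.5]
width: 0.0261
```

```bash
python3 - <<'E'
from h import *
show()
for n,t in(('side','s22'),('scene','c22')): grab(n,t)
E
python3 gfit.py s22 c22 .608 -.228 .034 .066
```

```text
t 22.62 tcp [ 0.6123 -0.2289  0.1363] grasp [ 0.6104 -0.2291  0.0897] x [-0.989 -0.142  0.042] y [-0.142  0.99   0.002] z [-0.042 -0.004 -0.999] F [-0.1  0.5 -6.5] M [ 0.15 -0.2  -0.  ] w 0.0261 q [ 0.45  0.67 -0.29  1.61  0.23  0.94  1.79]
side 362 [ 0.6083 -0.2291  0.0048 -0.0031] rms 0.0011213138985407725
scene 196 [ 0.6094 -0.2291 -0.0264 -0.0252] rms 0.0009944406411308974
```

Emit:
servo_tool --rows '[[[0, 0, 0.12], 0, 0.1], [[0, 0, 0], 0, 0.1]]'

```text
clock: 22.88
tool_pos: [0.613, -0.2288, 0.1367]
tcp_rot: [-0.071, 0.997, -0.001, -0.02]
force: [1.0, 0.5, -6.5]
width: 0.0259
```

Run:
```python
from h import *
show()
```

```text
t 22.88 tcp [ 0.613  -0.2288  0.1367] grasp [ 0.6111 -0.2291  0.0901] x [-0.989 -0.142  0.04 ] y [-0.142  0.99   0.   ] z [-0.04  -0.005 -0.999] F [ 1.   0.5 -6.5] M [ 0.14 -0.23 -0.06] w 0.0259 q [ 0.45  0.67 -0.28  1.61  0.23  0.94  1.79]
```

Run:
```python
from h import *
s,T=pose(); print(s['tau'].round(2),s['qvel'].round(4))
im,d,_=load('s22'); cv2.imwrite('pics/s22c.png',cv2.resize(im[180:380,220:460][:,:,::-1],None,fx=3.3,fy=3))
grab('wrist','w22')
```

```text
[ 1.400e-01 -8.286e+01 -5.450e+00 -2.859e+01  1.100e-01  1.000e+00
 -5.000e-02] [-0.0038 -0.0193  0.0017 -0.0172 -0.011   0.016   0.007 ]
```

View pics/s22c.png

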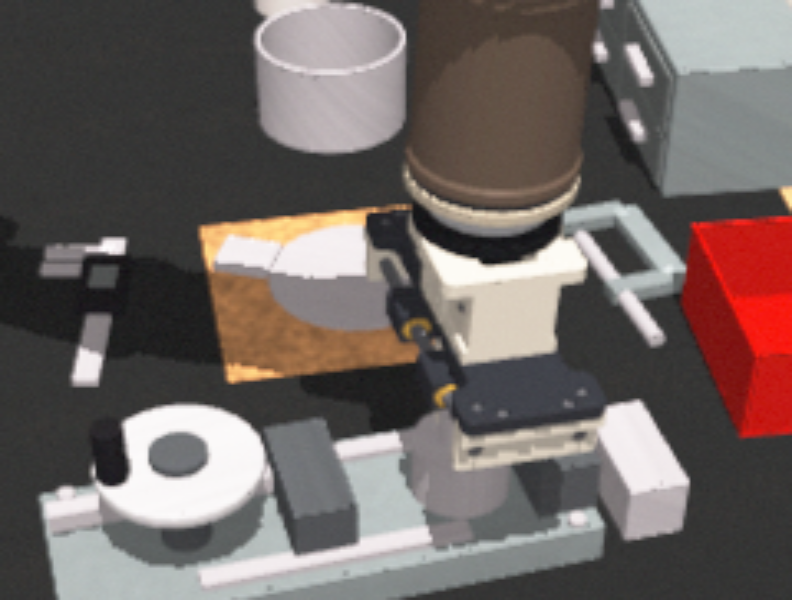

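View pics/c22.png

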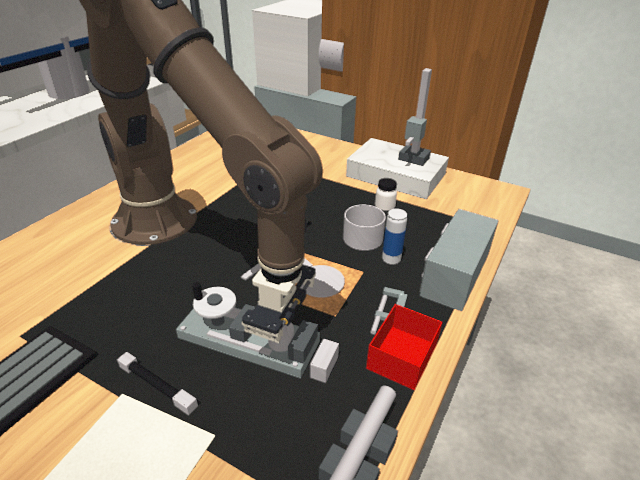

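View pics/w22.png

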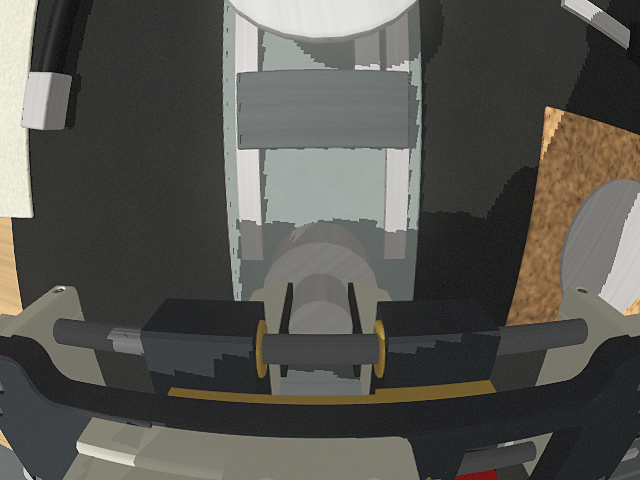

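Run:
```python
from h import *
show(); s,T=pose(); print(s['qvel'].round(4))
imaging.get_image('side');imaging.get_image('side');imaging.get_image('side');show(); s,T=pose(); print(s['qvel'].round(4))
```

```text
t 22.93 tcp [ 0.6134 -0.229   0.1364] grasp [ 0.6116 -0.2292  0.0897] x [-0.989 -0.142  0.039] y [-0.142  0.99   0.   ] z [-0.039 -0.005 -0.999] F [ 0.2  0.1 -4.6] M [ 0.13 -0.15 -0.04] w 0.0258 q [ 0.45  0.67 -0.28  1.61  0.23  0.94  1.79]
[-0.0014  0.0263  0.0051  0.0096  0.0055 -0.0377  0.0009]
t 23.08 tcp [ 0.6133 -0.2291  0.1359] grasp [ 0.6114 -0.2294  0.0893] x [-0.989 -0.141  0.04 ] y [-0.142  0.99   0.   ] z [-0.04  -0.005 -0.999] F [-4.2  1.  13.4] M [ 0.41  0.9  -0.05] w 0.0257 q [ 0.45  0.67 -0.28  1.61  0.23  0.94  1.79]
[ 0.0012 -0.0002 -0.0009 -0.0001 -0.0005  0.0011 -0.0002]
```

Emit:
servo_tool --rows '[[[0, 0, 0], 0, 0.35], [[0, 0, 0], 0, 0.4], [[0, 0, 0], 0, 0.45], [[0, 0, 0], 0, 0.45], [[0, 0, 0], 0, 0.45]]'

```text
clock: 23.5
tool_pos: [0.6155, -0.2307, 0.1359]
tcp_rot: [-0.071, 0.997, -0.002, -0.018]
force: [-3.5, 1.4, 9.7]
width: 0.0412
```

```bash
python3 - <<'E'
from h import *
show()
for n,t in(('side','s23'),('scene','c23')): im,d,_=grab(n,t)
im=load('s23')[0]; cv2.imwrite('pics/s23c.png',cv2.resize(im[250:380,260:440][:,:,::-1],None,fx=4,fy=4))
E
python3 gfit.py s23 c23 .61 -.228 .034 .066
```

```text
t 23.50 tcp [ 0.6155 -0.2307  0.1359] grasp [ 0.6139 -0.2311  0.0893] x [-0.989 -0.141  0.036] y [-0.141  0.99  -0.002] z [-0.035 -0.007 -0.999] F [-3.5  1.4  9.7] M [0.48 0.96 0.13] w 0.0412 q [ 0.45  0.67 -0.28  1.6   0.24  0.94  1.79]
side 379 [ 0.6096 -0.2292 -0.0238  0.0045] rms 0.00135980031759552
scene 172 [ 0.6103 -0.2291 -0.0071 -0.0087] rms 0.00103964876257
```

View pics/s23c.png

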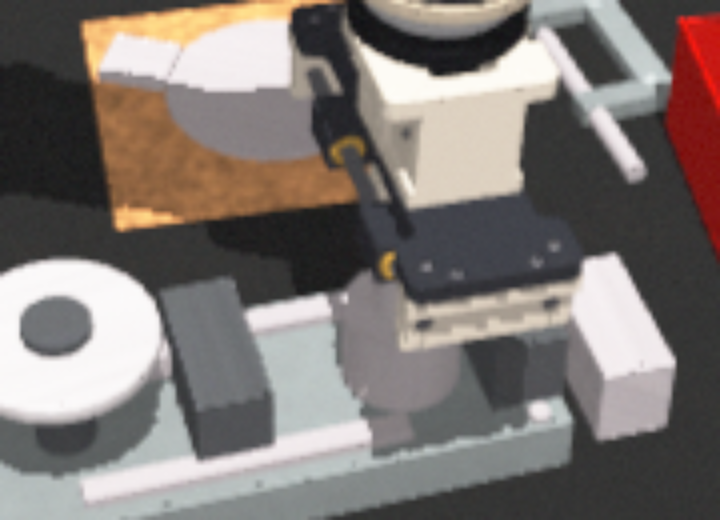

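Emit:
servo_tool --rows '[[[0, 0, -0.2], 0, 0.5], [[0, 0, -0.4], 0, 0.5], [[0, 0, -0.6], 0, 0.5], [[0, 0, -0.8], 0, 0.5], [[0, 0, -0.5], 0, 0.5]]'

```text
clock: 24.02
tool_pos: [0.6171, -0.2298, 0.2314]
tcp_rot: [-0.071, 0.997, 0.0, -0.023]
force: [1.2, -0.3, 0.8]
width: 0.0458
```

```bash
python3 - <<'E'
from h import *
show()
for n,t in(('side','s24'),('scene','c24'),('wrist','w24')): im,d,_=grab(n,t)
im=load('s24')[0]; cv2.imwrite('pics/s24c.png',cv2.resize(im[250:400,220:440][:,:,::-1],None,fx=3.5,fy=3.5))
E
python3 gfit.py s24 c24 .61 -.228 .034 .066
```

```text
t 24.02 tcp [ 0.6171 -0.2298  0.2314] grasp [ 0.6149 -0.2299  0.1848] x [-0.989 -0.141  0.046] y [-0.141  0.99   0.004] z [-0.046 -0.003 -0.999] F [ 1.2 -0.3  0.8] M [ 0.15 -0.13  0.06] w 0.0458 q [ 0.46  0.58 -0.3   1.5   0.19  1.13  1.83]
side 410 [ 0.61   -0.2292  0.0245 -0.0016] rms 0.001745959152075219
scene 227 [ 0.6102 -0.229  -0.0067  0.0007] rms 0.0009952895099625077
```

View pics/s24c.png

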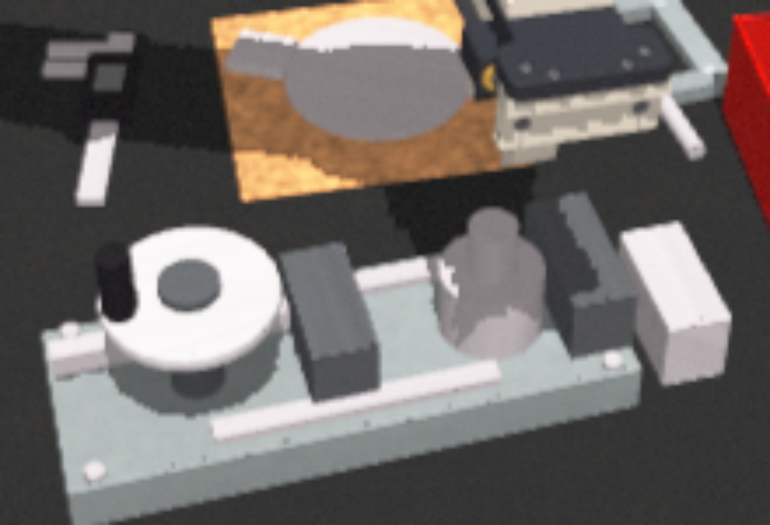

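View pics/w24.png

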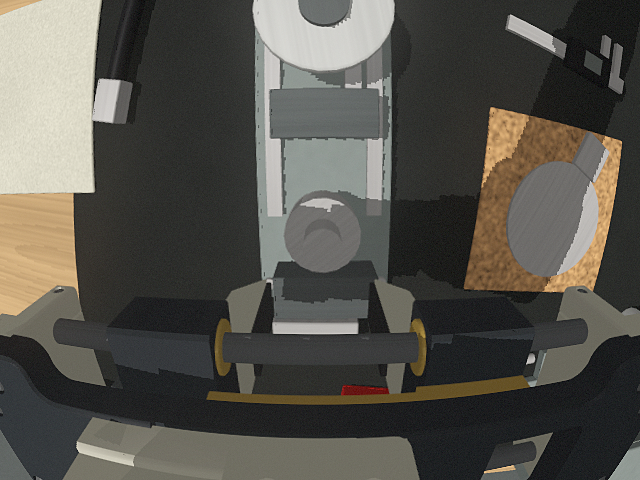

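Emit:
servo_tool --rows '[[[0.4, 0, 0], 0, 0.5], [[0.7, 0, 0], 0, 0.5], [[0.8, 0, 0], 0, 0.5], [[0.8, 0, 0], 0, 0.5], [[0.5, 0, 0], 0, 0.5]]'

```text
clock: 24.58
tool_pos: [0.4888, -0.2453, 0.229]
tcp_rot: [-0.074, 0.997, 0.003, -0.024]
force: [-0.6, -0.9, -0.4]
width: 0.0459
```

Emit:
servo_tool --rows '[[[0.2, 0, 0], 0, 0.5], [[0, 0, 0], 0, 0.5]]'

```text
clock: 24.75
tool_pos: [0.4754, -0.2478, 0.2273]
tcp_rot: [-0.072, 0.997, 0.003, -0.027]
force: [0.1, -0.3, 0.1]
width: 0.0457
```

Run:
```python
from h import *
show()
for n,t in(('wrist','w25'),): im,d,_=grab(n,t)
```

```text
t 24.75 tcp [ 0.4754 -0.2478  0.2273] grasp [ 0.4729 -0.2477  0.1807] x [-0.988 -0.143  0.053] y [-0.143  0.99   0.01 ] z [-0.054  0.003 -0.999] F [ 0.1 -0.3  0.1] M [ 0.14 -0.16  0.02] w 0.0457 q [ 0.61  0.41 -0.32  1.82  0.17  1.    1.93]
```

View pics/w25.png

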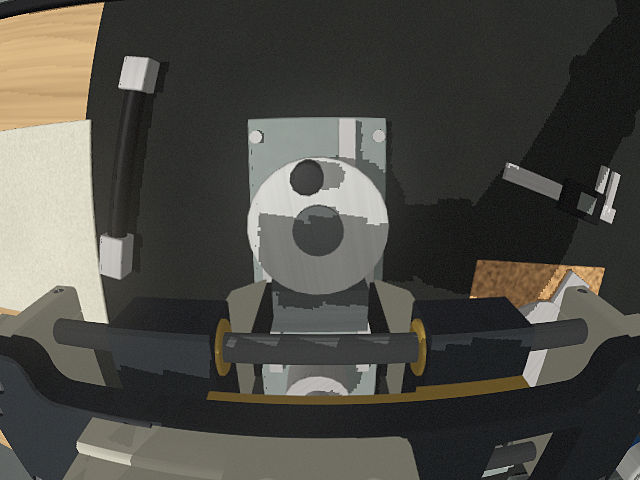

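Run:
```python
from h import *
np.set_printoptions(suppress=True,precision=4)
def circ(p):
    A=np.c_[2*p,np.ones(len(p))]; s=np.linalg.lstsq(A,(p**2).sum(1),rcond=None)[0]; return s[:2],np.sqrt(s[2]+s[:2]@s[:2])
im,d,T=load('w25'); P=cloud('wrist',d,T); x,y,z=P[...,0],P[...,1],P[...,2]
m=((abs(z-.135)<.005)&(np.hypot(x-.42,y+.266)<.03)).astype(np.uint8)
c,_=cv2.findContours(m,cv2.RETR_EXTERNAL,cv2.CHAIN_APPROX_NONE); c=max(c,key=cv2.contourArea)[:,0]; p=plane('wrist',c,.135,T)[:,:2]; print('crank',z[m>0].mean(),circ(p),P[m>0].mean(0))
m=((abs(z-.095)<.006)&(np.hypot(x-.453,y+.251)<.06)).astype(np.uint8); m[300:]=0
c,_=cv2.findContours(m,cv2.RETR_EXTERNAL,cv2.CHAIN_APPROX_NONE); c=max(c,key=cv2.contourArea)[:,0]; p=plane('wrist',cv2.convexHull(c)[:,0],.095,T)[:,:2]; print('wheel',circ(p))
```

```text
crank 0.1346346363591539 (array([ 0.4181, -0.2616]), np.float64(0.008563867865394289)) [ 0.4181 -0.2616  0.1346]
wheel (array([ 0.4519, -0.2507]), np.float64(0.04524977632522672))
```

Run:
```python
from h import *
go(.4178,-.2617,.15,188.3)
```

```text
t 24.80 tcp [ 0.4764 -0.2476  0.2273] grasp [ 0.4739 -0.2474  0.1807] x [-0.988 -0.144  0.052] y [-0.143  0.99   0.01 ] z [-0.053  0.003 -0.999] F [-0.6  0.1  0.8] M [ 0.11 -0.07  0.04] w 0.0459 q [ 0.61  0.41 -0.32  1.81  0.17  1.    1.93]
units [ 1.4  -0.16  0.84] turn -0.01
```

Emit:
servo_tool --rows '[[[0.4, -0.05, 0], 0, 0.5], [[0.5, -0.05, 0], 0, 0.5], [[0.35, -0.05, 0], 0, 0.5], [[0.1, 0, 0], 0, 0.5], [[0, 0, 0], 0, 0.5]]'

```text
clock: 25.22
tool_pos: [0.4289, -0.2598, 0.2282]
tcp_rot: [-0.075, 0.997, 0.005, -0.025]
force: [-0.2, -0.1, -0.4]
width: 0.046
```

Run:
```python
from h import *
go(.4178,-.2617,.122,188.3)
grab('wrist','w26')
```

```text
t 25.22 tcp [ 0.4289 -0.2598  0.2282] grasp [ 0.4266 -0.2596  0.1816] x [-0.988 -0.149  0.048] y [-0.149  0.989  0.013] z [-0.05   0.005 -0.999] F [-0.2 -0.1 -0.4] M [ 0.15 -0.14  0.03] w 0.0460 q [ 0.68  0.35 -0.33  1.9   0.15  0.96  2.  ]
units [ 0.15 -0.04  1.5 ] turn 0.06
```

View pics/w26.png

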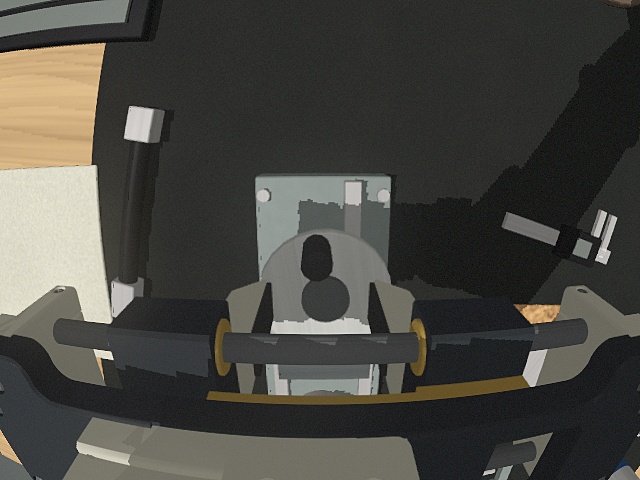

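Emit:
servo_tool --rows '[[[0.15, -0.04, 0.2], 0, 0.5], [[0, 0, 0.4], 0, 0.5], [[0, 0, 0.3], 0, 0.5], [[0, 0, 0.1], 0, 0.5], [[0, 0, 0], 0, 0.5]]'

```text
clock: 25.68
tool_pos: [0.4255, -0.2613, 0.186]
tcp_rot: [-0.077, 0.997, 0.004, -0.022]
force: [-0.5, -0.8, 0.4]
width: 0.0461
```

Run:
```python
from h import *
go(.4178,-.2617,.122,188.3)
```

```text
t 25.68 tcp [ 0.4255 -0.2613  0.186 ] grasp [ 0.4234 -0.2611  0.1393] x [-0.987 -0.153  0.044] y [-0.153  0.988  0.012] z [-0.045  0.005 -0.999] F [-0.5 -0.8  0.4] M [ 0.16 -0.07  0.04] w 0.0461 q [ 0.68  0.4  -0.32  1.95  0.18  0.86  1.99]
units [0.12 0.   0.44] turn 0.1
```

Emit:
servo_tool --rows '[[[0.14, 0, 0.15], 0, 0.5], [[0.05, 0, 0.2], 0, 0.5], [[0, 0, 0.1], 0, 0.5], [[0, 0, 0], 0, 0.5]]'

```text
clock: 26.02
tool_pos: [0.4173, -0.2623, 0.167]
tcp_rot: [-0.077, 0.997, 0.004, -0.022]
force: [-0.5, 0.9, 0.2]
width: 0.0459
```

Run:
```python
from h import *
go(.4178,-.2617,.122,188.3)
```

```text
t 26.02 tcp [ 0.4173 -0.2623  0.167 ] grasp [ 0.4152 -0.2621  0.1204] x [-0.987 -0.154  0.043] y [-0.154  0.988  0.012] z [-0.044  0.005 -0.999] F [-0.5  0.9  0.2] M [ 0.16 -0.08 -0.04] w 0.0459 q [ 0.68  0.42 -0.31  1.99  0.19  0.81  1.99]
units [-0.06 -0.   -0.04] turn 0.11
```

Emit:
servo_tool --newtons 12 --rows '[[[-0.05, 0, -0.03], 0, 0.1], [[0, 0, 0], 0, 0.1], [[0, 0, 0], 0, 0.1], [[0, 0, 0], 0, 0.1], [[0, 0, 0], 0, 0.1]]'

```text
clock: 26.43
tool_pos: [0.4202, -0.2623, 0.1691]
tcp_rot: [-0.077, 0.997, 0.004, -0.021]
force: [-0.4, -0.3, -2.2]
width: 0.0171
```

```bash
cat > crank.py <<'E'
from h import *
import sys
W=np.array([.4519,-.2507])
s,T=pose(); e=T[:3,:3]; g=T[:3,3]+e[:,2]*manip.grasp_offset
v=g[:2]-W; a=np.degrees(np.arctan2(v[1],v[0]))%360; a=a if a>-20 else a
show(); print('angle',a.round(1),'radius mm',(np.hypot(*v)*1000).round(1))
t=np.array([-v[1],v[0]])/np.hypot(*v); F=s['force'][:2]; print('F along clockwise',-(F@t).round(2),'radial',(F@v/np.hypot(*v)).round(2))
prev=g.copy(); 
for st in [float(q) for q in sys.argv[1:]]:
    a-=st; n=np.array([*(W+.0357*np.array([np.cos(np.radians(a)),np.sin(np.radians(a))])),.121]); print(round(a,1),(e.T@(n-prev)/.04).round(2)); prev=n
E
python3 crank.py 12 15 15 15 15
```

```text
t 26.43 tcp [ 0.4202 -0.2623  0.1691] grasp [ 0.4182 -0.2621  0.1224] x [-0.987 -0.154  0.042] y [-0.154  0.988  0.011] z [-0.043  0.005 -0.999] F [-0.4 -0.3 -2.2] M [0.14 0.19 0.04] w 0.0171 q [ 0.68  0.42 -0.31  1.98  0.19  0.81  1.98]
angle 198.7 radius mm 35.5
F along clockwise -0.18 radial 0.5
186.7 [0.01 0.19 0.04]
171.7 [-0.04  0.23  0.  ]
156.7 [-0.1   0.21 -0.  ]
141.7 [-0.15  0.18 -0.  ]
126.7 [-0.19  0.13 -0.01]
```

Emit:
servo_tool --rows '[[[0.01, 0.19, 0], 0, 0.1], [[-0.04, 0.23, 0], 0, 0.1], [[-0.08, 0.22, 0], 0, 0.1]]'

```text
clock: 26.68
tool_pos: [0.4208, -0.238, 0.1691]
tcp_rot: [-0.075, 0.997, 0.002, -0.02]
force: [7.1, -5.4, -8.9]
width: 0.0179
```

```bash
python3 crank.py 15 15 15 15
```

```text
t 26.68 tcp [ 0.4208 -0.238   0.1691] grasp [ 0.4189 -0.2379  0.1225] x [-0.988 -0.15   0.04 ] y [-0.149  0.989  0.008] z [-0.041  0.002 -0.999] F [ 7.1 -5.4 -8.9] M [-1.27 -1.71  0.09] w 0.0179 q [ 0.64  0.4  -0.32  2.01  0.19  0.8   1.93]
angle 158.8 radius mm 35.4
F along clockwise -2.49 radial -8.54
143.8 [-0.14  0.19  0.03]
128.8 [-0.18  0.14 -0.01]
113.8 [-0.21  0.09 -0.01]
98.8 [-0.23  0.03 -0.01]
```

Emit:
servo_tool --rows '[[[-0.16, 0.17, 0.03], 0, 0.1], [[-0.19, 0.12, 0.02], 0, 0.1], [[-0.22, 0.07, 0], 0, 0.1]]'

```text
clock: 26.93
tool_pos: [0.4414, -0.2175, 0.1687]
tcp_rot: [-0.075, 0.997, 0.001, -0.02]
force: [1.3, -10.0, -6.5]
width: 0.0179
```

```bash
python3 crank.py 15 15 15 15
```

```text
t 26.93 tcp [ 0.4414 -0.2175  0.1687] grasp [ 0.4396 -0.2175  0.122 ] x [-0.988 -0.15   0.039] y [-0.15   0.989  0.005] z [-0.04  -0.001 -0.999] F [  1.3 -10.   -6.5] M [-2.26 -0.33  0.07] w 0.0179 q [ 0.59  0.41 -0.32  1.99  0.19  0.81  1.87]
angle 110.4 radius mm 35.4
F along clockwise -2.31 radial -9.83
95.4 [-0.23  0.03  0.02]
80.4 [-0.23 -0.04 -0.01]
65.4 [-0.21 -0.1  -0.01]
50.4 [-0.18 -0.15 -0.01]
```

Emit:
servo_tool --rows '[[[-0.22, 0.0, 0.02], 0, 0.1], [[-0.22, -0.06, 0.02], 0, 0.1], [[-0.2, -0.12, 0], 0, 0.1]]'

```text
clock: 27.18
tool_pos: [0.4691, -0.2179, 0.1686]
tcp_rot: [-0.077, 0.997, -0.0, -0.02]
force: [-5.3, -4.9, -0.3]
width: 0.0175
```

```bash
python3 crank.py 10 10 10 10
python3 - <<'E'
from h import *
for n,t in(('side','s27'),): im,d,_=grab(n,t)
cv2.imwrite('pics/s27c.png',cv2.resize(im[250:400,220:440][:,:,::-1],None,fx=3.5,fy=3.5))
E
```

```text
t 27.18 tcp [ 0.4691 -0.2179  0.1686] grasp [ 0.4673 -0.2181  0.1219] x [-0.987 -0.153  0.04 ] y [-0.153  0.988  0.002] z [-0.04  -0.004 -0.999] F [-5.3 -4.9 -0.3] M [-1.    1.05  0.06] w 0.0175 q [ 0.56  0.44 -0.32  1.93  0.2   0.83  1.85]
angle 64.8 radius mm 36.0
F along clockwise -2.74 radial -6.66
54.8 [-0.12 -0.1   0.02]
44.8 [-0.1  -0.12 -0.  ]
34.8 [-0.08 -0.13 -0.  ]
24.8 [-0.06 -0.15 -0.  ]
```

View pics/s27c.png

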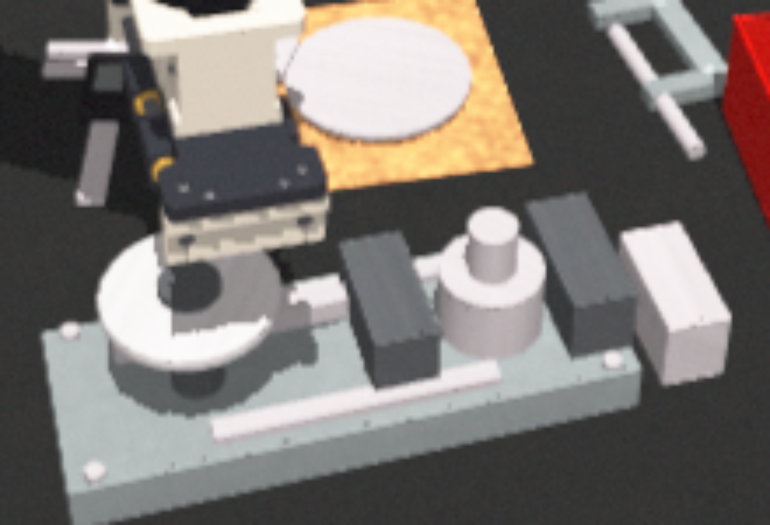

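Emit:
servo_tool --rows '[[[-0.13, -0.12, 0], 0, 0.1], [[-0.11, -0.13, 0], 0, 0.1], [[0, 0, 0], 0, 0.1]]'

```text
clock: 27.48
tool_pos: [0.4807, -0.2258, 0.1685]
tcp_rot: [-0.077, 0.997, -0.001, -0.022]
force: [-1.7, -4.5, 1.6]
width: 0.0176
```

```bash
python3 crank.py 8 8 8 8
```

```text
t 27.48 tcp [ 0.4807 -0.2258  0.1685] grasp [ 0.4787 -0.2261  0.1219] x [-0.987 -0.153  0.044] y [-0.153  0.988  0.002] z [-0.044 -0.005 -0.999] F [-1.7 -4.5  1.6] M [-0.97  0.18  0.04] w 0.0176 q [ 0.56  0.46 -0.31  1.9   0.21  0.85  1.86]
angle 42.6 radius mm 36.4
F along clockwise 2.17 radial -4.24
34.6 [-0.05 -0.12  0.02]
26.6 [-0.05 -0.12 -0.  ]
18.6 [-0.03 -0.12 -0.  ]
10.6 [-0.01 -0.12 -0.  ]
```

Emit:
servo_tool --rows '[[[-0.07, -0.14, 0], 0, 0.1], [[-0.04, -0.13, 0], 0, 0.1]]'

```text
clock: 27.65
tool_pos: [0.4862, -0.2332, 0.1685]
tcp_rot: [-0.078, 0.997, 0.0, -0.023]
force: [-2.6, 1.1, 3.8]
width: 0.0178
```

```bash
python3 crank.py 5 5 5 5
python3 - <<'E'
from h import *
for n,t in(('side','s28'),): im,d,_=grab(n,t)
cv2.imwrite('pics/s28c.png',cv2.resize(im[250:400,220:440][:,:,::-1],None,fx=3.5,fy=3.5))
show()
E
```

```text
t 27.65 tcp [ 0.4862 -0.2332  0.1685] grasp [ 0.4841 -0.2333  0.1219] x [-0.987 -0.156  0.046] y [-0.156  0.988  0.005] z [-0.046 -0.003 -0.999] F [-2.6  1.1  3.8] M [ 0.44  0.38 -0.04] w 0.0178 q [ 0.57  0.48 -0.31  1.88  0.21  0.86  1.87]
angle 28.4 radius mm 36.6
F along clockwise -2.22 radial -1.77
23.4 [-0.   -0.08  0.02]
18.4 [-0.02 -0.08 -0.  ]
13.4 [-0.01 -0.08 -0.  ]
8.4 [-0.   -0.08 -0.  ]
t 27.70 tcp [ 0.4866 -0.2339  0.1685] grasp [ 0.4845 -0.234   0.1219] x [-0.987 -0.155  0.045] y [-0.155  0.988  0.004] z [-0.046 -0.003 -0.999] F [-1.6  0.3  4.7] M [0.17 0.26 0.02] w 0.0176 q [ 0.57  0.48 -0.31  1.87  0.21  0.86  1.88]
```

View pics/s28c.png

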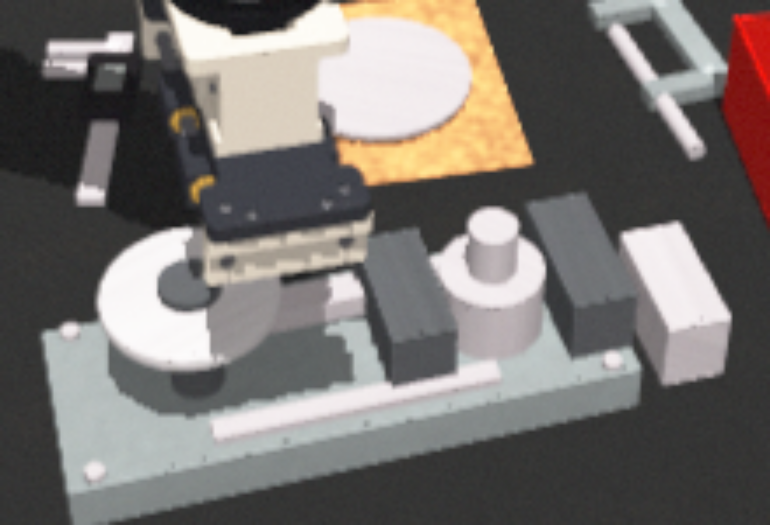

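Emit:
servo_tool --rows '[[[-0.02, -0.12, 0], 0, 0.1], [[-0.01, -0.12, 0], 0, 0.1]]'

```text
clock: 27.87
tool_pos: [0.4894, -0.2405, 0.1685]
tcp_rot: [-0.079, 0.997, 0.002, -0.023]
force: [-2.0, 1.9, 4.0]
width: 0.0175
```

```bash
python3 -c "
from h import *
grab('side','s29')"; python3 crank.py 5 5 5 5
```

```text
t 27.92 tcp [ 0.4896 -0.2414  0.1685] grasp [ 0.4875 -0.2414  0.1219] x [-0.987 -0.157  0.046] y [-0.157  0.988  0.007] z [-0.046 -0.001 -0.999] F [-1.7  1.8  4. ] M [ 0.63  0.21 -0.07] w 0.0177 q [ 0.58  0.49 -0.31  1.86  0.2   0.87  1.89]
angle 14.6 radius mm 36.8
F along clockwise -2.19 radial -1.23
9.6 [ 0.02 -0.08  0.02]
4.6 [ 0.   -0.08 -0.  ]
-0.4 [ 0.01 -0.08 -0.  ]
-5.4 [ 0.02 -0.08  0.  ]
```

Emit:
servo_tool --rows '[[[0, -0.1, 0], 0, 0.1]]'

```text
clock: 28.0
tool_pos: [0.4903, -0.244, 0.1685]
tcp_rot: [-0.079, 0.997, 0.002, -0.023]
force: [-3.3, 3.3, 4.5]
width: 0.0178
```

```bash
cat > gap.py <<'E'
from h import *
import sys
im,d,_=grab('side',sys.argv[1]); im2=im
cv2.imwrite(f'pics/{sys.argv[1]}c.png',cv2.resize(im[280:370,300:420][:,:,::-1],None,fx=6,fy=6,interpolation=cv2.INTER_CUBIC))
P=cloud('side',d); x,y,z=P[...,0],P[...,1],P[...,2]; u=np.array([.9895,.1444])
res=[]
for lo,hi in((.5,.6),(.62,.72)):
    m=(abs(z-.07)<.003)&(x>lo)&(x<hi)&(y>-.29)&(y<-.17)
    m&=(im.max(-1)<110)|True
    nl,lab,st,ce=cv2.connectedComponentsWithStats(m.astype(np.uint8)); i=1+np.argmax(st[1:,4]); q=P[lab==i]
    k=(q[:,1]<-.245); s=q[:,:2]@u; res.append((st[i,4],s[k].min().round(4),s[k].max().round(4),np.median(s[k]).round(4)))
print(res)
E
python3 gap.py s30; python3 crank.py 5
```

```text
[(np.int32(689), np.float64(0.5095), np.float64(0.5571), np.float64(0.5278)), (np.int32(721), np.float64(0.5775), np.float64(0.6359), np.float64(0.6132))]
t 28.05 tcp [ 0.4905 -0.2452  0.1685] grasp [ 0.4883 -0.2452  0.1219] x [-0.986 -0.158  0.045] y [-0.157  0.987  0.007] z [-0.046  0.    -0.999] F [-1.8  2.4  3.3] M [0.58 0.12 0.02] w 0.0180 q [ 0.58  0.49 -0.31  1.85  0.2   0.87  1.9 ]
angle 8.6 radius mm 36.8
F along clockwise -2.63 radial -1.37
3.6 [ 0.03 -0.08  0.02]
```

View pics/s30c.png

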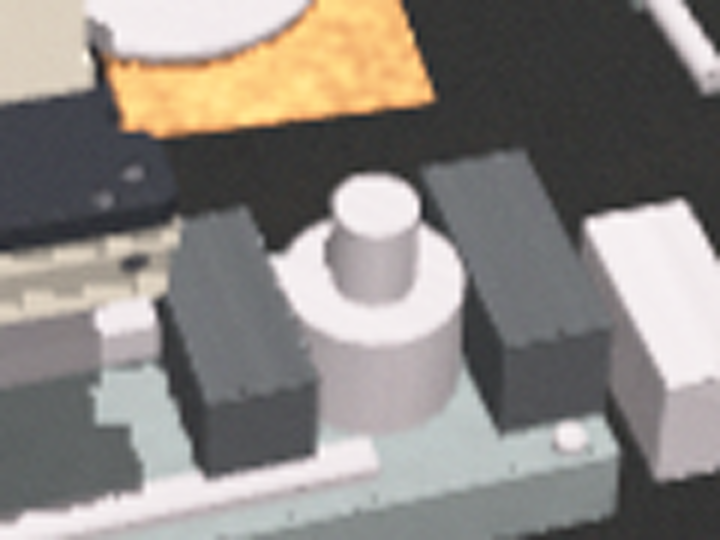

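Emit:
servo_tool --rows '[[[0.01, -0.08, 0], 0, 0.1]]'

```text
clock: 28.13
tool_pos: [0.4907, -0.2471, 0.1685]
tcp_rot: [-0.08, 0.997, 0.003, -0.023]
force: [-2.5, 12.1, 6.1]
width: 0.0174
```

```bash
python3 gap.py s31; python3 crank.py 5
```

```text
[(np.int32(674), np.float64(0.5107), np.float64(0.5574), np.float64(0.5285)), (np.int32(729), np.float64(0.5772), np.float64(0.6364), np.float64(0.6132))]
t 28.18 tcp [ 0.4908 -0.247   0.1685] grasp [ 0.4886 -0.2469  0.1218] x [-0.986 -0.159  0.045] y [-0.159  0.987  0.01 ] z [-0.046  0.003 -0.999] F [-2.   7.7  6.7] M [ 1.5   0.45 -0.02] w 0.0175 q [ 0.59  0.49 -0.31  1.85  0.2   0.88  1.9 ]
angle 5.9 radius mm 36.9
F along clockwise -7.87 radial -1.18
0.9 [ 0.04 -0.08  0.02]
```

Emit:
servo_tool --rows '[[[0.01, -0.06, 0], 0, 0.1]]'

```text
clock: 28.27
tool_pos: [0.4908, -0.2472, 0.1684]
tcp_rot: [-0.08, 0.996, 0.005, -0.023]
force: [-3.2, 10.6, 7.0]
width: 0.0178
```

```bash
python3 gap.py s32; python3 crank.py 5
```

```text
[(np.int32(670), np.float64(0.5106), np.float64(0.557), np.float64(0.5297)), (np.int32(728), np.float64(0.5772), np.float64(0.6366), np.float64(0.6133))]
t 28.32 tcp [ 0.4908 -0.2472  0.1684] grasp [ 0.4886 -0.247   0.1218] x [-0.986 -0.161  0.045] y [-0.16   0.987  0.013] z [-0.047  0.006 -0.999] F [-2.2  8.3  8.7] M [ 1.95  0.51 -0.09] w 0.0175 q [ 0.59  0.49 -0.31  1.85  0.2   0.88  1.91]
angle 5.8 radius mm 36.9
F along clockwise -8.53 radial -1.34
0.8 [ 0.04 -0.08  0.02]
```

View pics/s32c.png

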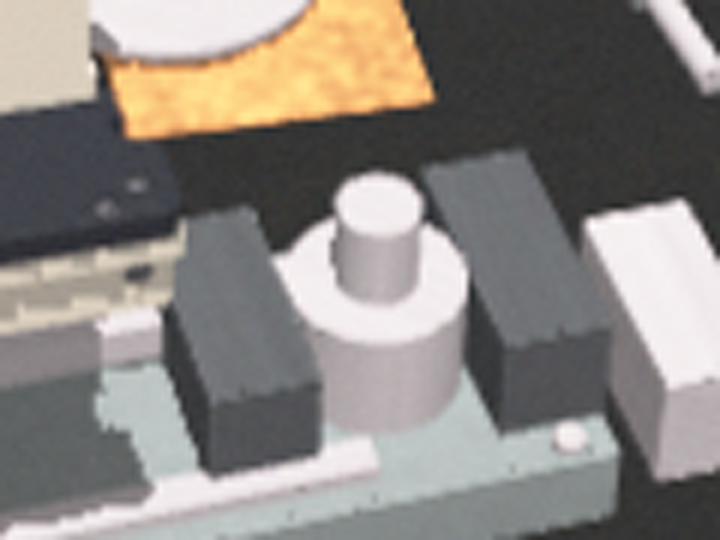

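Emit:
servo_tool --rows '[[[0, 0, 0], 0, 0.3], [[0, 0, 0], 0, 0.45], [[0, 0, 0], 0, 0.5], [[0, 0, 0], 0, 0.5]]'

```text
clock: 28.65
tool_pos: [0.4913, -0.247, 0.1679]
tcp_rot: [-0.081, 0.996, 0.005, -0.023]
force: [-0.9, 0.4, -0.1]
width: 0.0398
```

```bash
python3 gap.py s33; python3 crank.py 5
```

```text
[(np.int32(665), np.float64(0.5111), np.float64(0.5574), np.float64(0.5286)), (np.int32(729), np.float64(0.5772), np.float64(0.6358), np.float64(0.6131))]
t 28.70 tcp [ 0.4912 -0.2471  0.1678] grasp [ 0.4891 -0.2468  0.1212] x [-0.986 -0.162  0.045] y [-0.161  0.987  0.014] z [-0.046  0.006 -0.999] F [ 0.  -0.2  0.1] M [ 0.13 -0.08  0.01] w 0.0434 q [ 0.59  0.49 -0.31  1.85  0.2   0.88  1.91]
angle 6.0 radius mm 37.4
F along clockwise 0.24 radial -0.01
1.0 [ 0.05 -0.08  0.01]
```

Emit:
servo_tool --rows '[[[0, 0, -0.3], 0, 0.5], [[0, 0, -0.5], 0, 0.5], [[0, 0, -0.7], 0, 0.5], [[0, 0, -0.8], 0, 0.5], [[0, 0, -0.5], 0, 0.5]]'

```text
clock: 29.12
tool_pos: [0.4935, -0.2487, 0.2779]
tcp_rot: [-0.08, 0.996, 0.007, -0.028]
force: [1.1, -0.1, -0.3]
width: 0.0456
```

Emit:
servo_tool --rows '[[[0.5, 0, -0.6], 0, 0.5], [[0.5, 0, -0.3], 0, 0.5], [[0, 0, 0], 0, 0.5]]'

```text
clock: 29.37
tool_pos: [0.4573, -0.2565, 0.3221]
tcp_rot: [-0.08, 0.996, 0.005, -0.024]
force: [0.1, -0.7, -1.1]
width: 0.0461
```

```bash
python3 - <<'E'
from h import *
np.set_printoptions(suppress=True,precision=4)
show()
for n,t in(('side','s34'),('scene','c34'),('wrist','w34')): im,d,T=grab(n,t)
im=load('s34')[0]; cv2.imwrite('pics/s34c.png',cv2.resize(im[250:400,220:440][:,:,::-1],None,fx=3.5,fy=3.5))
im,d,T=load('w34'); P=cloud('wrist',d,T); x,y,z=P[...,0],P[...,1],P[...,2]
m=(abs(z-.132)<.006)&(np.hypot(x-.455,y+.25)<.06); c=P[m].mean(0); print('crank',m.sum(),c,np.degrees(np.arctan2(c[1]+.2507,c[0]-.4519)))
E
python3 gfit.py s34 c34 .612 -.228 .034 .066
```

```text
t 29.37 tcp [ 0.4573 -0.2565  0.3221] grasp [ 0.455  -0.2562  0.2755] x [-0.986 -0.16   0.048] y [-0.16   0.987  0.014] z [-0.05   0.006 -0.999] F [ 0.1 -0.7 -1.1] M [ 0.06 -0.09  0.03] w 0.0461 q [ 0.66  0.3  -0.33  1.72  0.11  1.19  2.03]
crank 398 [ 0.4868 -0.2456  0.134 ] 8.241891895904645
side 320 [ 0.614  -0.2286  0.0019  0.0016] rms 0.0011571093906531697
scene 231 [ 0.6133 -0.2288  0.0139  0.0114] rms 0.0016725004747249086
```

View pics/s34c.png

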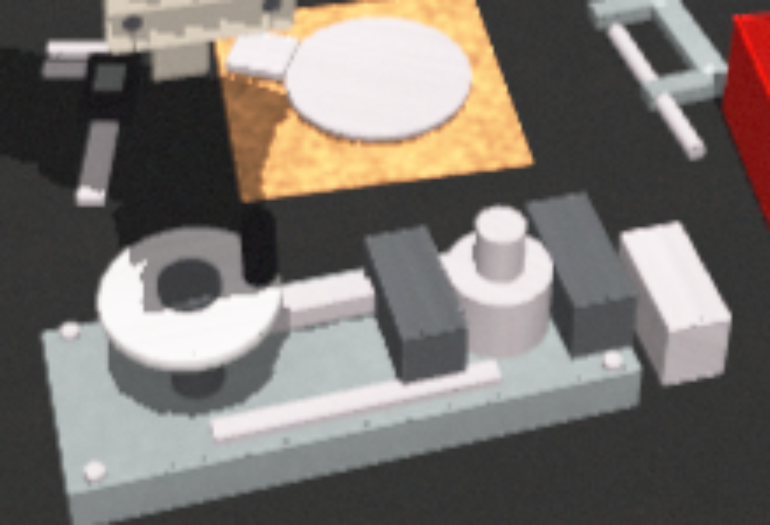

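View pics/w34.png

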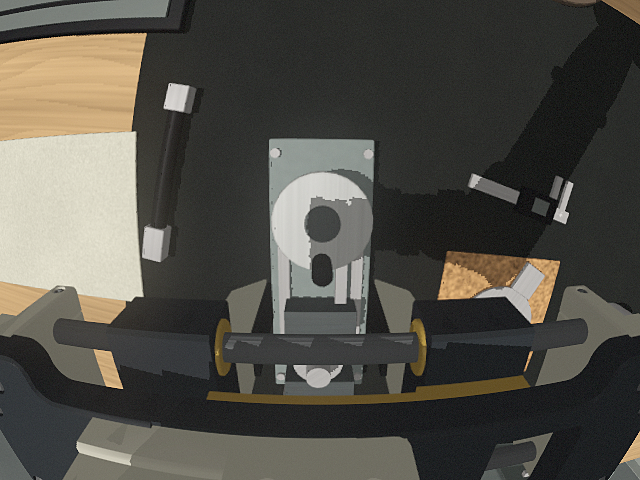

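View pics/c34.png

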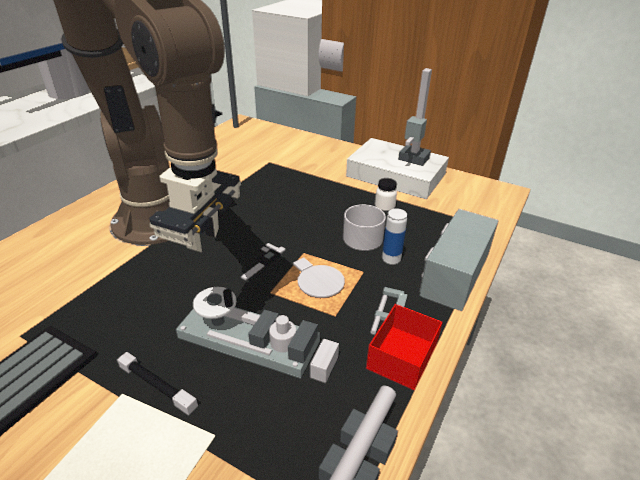

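Run:
```python
from rig import job_done
print(job_done())
```

```text
the job is handed in; nothing more can be done
None
```

The lid is flat on the cork pad, and the master stands upright on the comparator bed, nipped between jaw and anvil. I handed the job in at about 29.5 s of the 72 s allowed; no verdict was reported.

**Lid**
- I tipped it by its tab to roughly 25° with the far edge on the rim, set it back to regrip nearer the fingertips, then tipped it again and lifted it off.
- On the second tip the heel had slid just inside the rim by the time I looked, before the lid was lifted clear.
- When I opened the grip on the pad, the tab settled about 3 mm because the fingertips were already touching the cork.
- Its top then measured level at 14 mm, as it should be, and right way up.

**Master**
- It was lowered in small steps. The tool had drifted 2 to 3° off vertical, and the fingertips leaned on the master's shoulder with 10 to 13 N before I let go.
- It measured upright to within about 1°, at (0.614, -0.229) m.

**Handwheel**
- I wound it until the crank resistance rose from about 2.5 N to 8 N and it stopped turning, then let go.
- The crank came to rest within about 1° of the angle expected for a 56 mm gap.
- The depth camera put the master's axis 26 mm from the anvil face instead of 28 mm, which is within camera error.

In the last pictures the other tools looked undisturbed, and the gripper was clear of everything.

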